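Unload the drying spinner, stack the rollers and spin-check the rotor

ROBOT

A 6-joint arm with a two-finger parallel gripper is mounted at the origin on a cart in front of the work surface, level with it; the furniture and walls round the work are solid. World frame = base frame: x ahead of the robot, y to its left, z up, the work surface at z = 0. Lengths are in mm, angles in degrees, forces in N, time in s.
With the tool pointing down it reaches from about 350 to 850 mm from the base axis. Payload 8.1 kg.
Tool frame: the origin (TCP) lies midway between the tips of the shut fingers; the grasp point (between the pads) lies 19 mm behind it (hold_point_z is the distance from the TCP to the grasp point, in mm); z points along the fingers, y is the direction in which the jaws open and shut (so a half turn about z gives the same grasp; the last joint's range is limited). The gripper opens to 85 mm and grips with 20 to 120 N. Pads are 22 mm wide; open, the fingers measure 114 mm over their backs; the gripper's body (76 mm by 85 mm) begins 54 mm behind the grasp point. The pads swing forward as they close: fully open they stand 13 mm farther back than shut.
Start: joints at [-69.866, 7.471, 85.268, -0, 87.261, -4.893], TCP at [253.845, -543.662, 231.292] pointing down, gripper open.
Joint ranges: [-169.43, 169.43], [-51.17, 129.36], [1.28, 143.12], [-76.62, 256.62], [0, 156.53], [-152.29, 152.29]. Speed limits (degrees/s): [136.94, 136.94, 159.86, 180, 180, 180].

INTERFACE

Orientations are given as [roll, pitch, yaw] about the fixed x, y, z axes, in that order (R = Rz(yaw) Ry(pitch) Rx(roll)).
In Python, from bench import sense, snapshot, camera_params, hand_in, hold_point_z gives the robot as it stands.
- The arm moves only by the tool servo_tool, never from a script. Its argument "motion" is a list of rows, each a list of 7 numbers: the finger opening in mm, from 0 to 85.4, then the shift along the tool's x, y, z in mm, then the turn, a rotation vector about the tool's x, y, z in rad. A call has 1 to 10 rows; each row shifts and turns the pose as measured when the row begins, along the tool's axes as they then stand; what a row does not reach is not made up. A row lasts 1/10 s, in which the tool goes at most 50 mm and 8.59 degrees, less where a joint would pass 70% of its speed; a pose out of reach is approached as far as the arm can. A call with a gripper value outside its range is refused whole. The fingers move at their own pace and stop on an object; "force" is the grip in N (left out, the last holds). Time passes only in rows, so rows that do not move let the fingers close. It gives the time, the measured TCP pose, the force and the opening at its end, in the units of the state.
- sense(): the state, without advancing time (a new reading comes with each control period).
- snapshot(name): name is "side" or "top" or "wrist"; returns the picture (480x640x3 uint8, blue, green, red); there is no depth.
- camera_params(name): a dict with "fx", "fy", "cx", "cy" (pixels), "R" (3x3) and "t" (3): a world point X has camera coordinates R X + t; the wrist camera has in their place "tool_from_camera" (4x4, takes a point from camera to tool coordinates, whose origin is the TCP and whose axes are the flange's). Camera axes: x right, y down, z forward; pixel columns grow to the right and rows downward; lengths in mm; the calibration is good to about 2 mm. A picture is of the moment at which its call begins: read the wrist's pose just before it. camera_params takes no time and is no camera call.
- hand_in(): hands the job in, once; it reports no verdict.
The state is a dict: "time": time; "joint_pos": joint angles; "qd": joint speeds; "joint_efforts": joint torques, N m; "tool_pos": TCP position; "tcp_rot": TCP orientation; "ft_force": force on the tool from outside, world axes, zero at the start; "wrist_torque": the same for the moment, N m; "finger_gap": finger opening in mm.
Only numpy, scipy, OpenCV 4.12 (cv2) and the standard library are available. Lean on these libraries where they do the work, as an engineer would, in place of code of your own. Each camera call takes 0.05 s, during which the arm holds its last target. There are 200 camera calls.

TASK

Unload all the rollers from the drying spinner and stack them as a pyramid in the wooden rack (three in the seats, the others saddled in the gaps of the layer below, all lying along the seats), and put the loose spanner away in the dark steel tray. Only then spin the empty rotor by hand: push it and let go so that it runs freely, untouched, for more than a full turn, and leave it alone until it has run down to a standstill.

Things in the scene. Friction and masses are not known exactly. Their poses are not given: they have to be found in the camera images.
- spinner: Drying spinner, fixed to the bench; origin on the bench under its vertical axle. Grey foot 184 mm across, 36 mm high; bare metal rotor disc 244 mm across, 40 to 50 mm up; hub 36 mm across, top 70 mm up. Six radial pockets 60 degrees apart, each two rods 30 mm apart, tops 56 mm up. A roller lies in a pocket pointing at the axle, middle 80 mm from the axle, axis 72 mm up.
- rotor (a joint): Angle of the spinner's rotor about the vertical axle, rad, no end stops, counter-clockwise from above positive; starts at 0, at rest. Inertia 0.012 kg m2, bearing friction 0.003 N m plus 0.001 N m per rad/s: let go at 2.2 rad/s it runs on about one turn; from 3 rad/s it takes some 8 s to stop.
- post0 (a point): Centre of the upper part of one of the three upright posts on the rotor (12 mm thick, 100 mm from the axle, 120 degrees apart, rising to 94 mm above the bench; this point is 80 mm above the bench). They are there to push the rotor round by hand.
- post1 (a point): Centre of the upper part of one of the three upright posts on the rotor (12 mm thick, 100 mm from the axle, 120 degrees apart, rising to 94 mm above the bench; this point is 80 mm above the bench). They are there to push the rotor round by hand.
- post2 (a point): Centre of the upper part of one of the three upright posts on the rotor (12 mm thick, 100 mm from the axle, 120 degrees apart, rising to 94 mm above the bench; this point is 80 mm above the bench). They are there to push the rotor round by hand.
- roller_rack: Wooden rack fixed to the bench, origin on the bench under its middle. Board 50 (x) x 172 (y) x 12 mm; four 45-degree ridges along x, 14 mm high, at y = -66, -22, 22, 66 mm form three seats, open at both x ends. Rollers lie along x, with their axes: in the seats at y = -44, 0, 44 mm, 33.7 mm above the bench; second layer y = -22, 22 mm, 69.5 mm up; third y = 0, 105.2 mm up.
- spanner: Flat steel open-ended spanner, 133 mm long (y), 25 mm wide at the jaw (jaw end at -y), shank 12 mm wide (x), 8 mm thick. Origin: underside of its middle, on the shank. It lies on the bench.
- tool_tray: Open dark steel tray fixed to the bench, 190 mm (x) by 96 mm (y) outside, 30 mm high, walls 4 mm, floor 4 mm. Origin: on the bench under its middle.
- roller0: Dark rubber-covered roller with aluminium ends, a cylinder 42 mm in diameter and 60 mm long, 0.14 to 0.28 kg. Origin: its centre; x is its axis. Starts lying in a pocket of the spinner; four to six rollers are present, absent ones read None. All alike. The flat ends can be gripped.
- roller1: Dark rubber-covered roller with aluminium ends, a cylinder 42 mm in diameter and 60 mm long, 0.14 to 0.28 kg. Origin: its centre; x is its axis. Starts lying in a pocket of the spinner; four to six rollers are present, absent ones read None. All alike. The flat ends can be gripped.
- roller2: Dark rubber-covered roller with aluminium ends, a cylinder 42 mm in diameter and 60 mm long, 0.14 to 0.28 kg. Origin: its centre; x is its axis. Starts lying in a pocket of the spinner; four to six rollers are present, absent ones read None. All alike. The flat ends can be gripped.
- roller3: Dark rubber-covered roller with aluminium ends, a cylinder 42 mm in diameter and 60 mm long, 0.14 to 0.28 kg. Origin: its centre; x is its axis. Starts lying in a pocket of the spinner; four to six rollers are present, absent ones read None. All alike. The flat ends can be gripped.
- roller4: Dark rubber-covered roller with aluminium ends, a cylinder 42 mm in diameter and 60 mm long, 0.14 to 0.28 kg. Origin: its centre; x is its axis. Starts lying in a pocket of the spinner; four to six rollers are present, absent ones read None. All alike. The flat ends can be gripped.
- roller5: Dark rubber-covered roller with aluminium ends, a cylinder 42 mm in diameter and 60 mm long, 0.14 to 0.28 kg. Origin: its centre; x is its axis. Starts lying in a pocket of the spinner; four to six rollers are present, absent ones read None. All alike. The flat ends can be gripped.
Not all that is in view belongs to the job. Leave any white look-alike of the roller3 alone.

How it is judged (in metres and radians):
On the way, in this order (a step that is already met when the one before it is completed fails the run):
1. all rollers are stacked in the rack and the spanner lies in the tray (x of roller0 in the frame of roller_rack between -0.015 and 0.015 m and angle between the x axis of each of roller0, roller1, roller2, roller3, roller4, roller5 and the x axis of roller_rack, either way round below 0.2 rad and linear speed of each of roller0, roller1, roller2, roller3, roller4, roller5, spanner below 0.03 m/s and ((y of roller0 in the frame of roller_rack between -0.052 and -0.036 m and z of roller0 in the frame of roller_rack between 0.0257 and 0.0417 m) or (y of roller0 in the frame of roller_rack between -0.008 and 0.008 m and z of roller0 in the frame of roller_rack between 0.0257 and 0.0417 m) or (y of roller0 in the frame of roller_rack between 0.036 and 0.052 m and z of roller0 in the frame of roller_rack between 0.0257 and 0.0417 m) or (y of roller0 in the frame of roller_rack between -0.03 and -0.014 m and z of roller0 in the frame of roller_rack between 0.0615 and 0.0775 m) or (y of roller0 in the frame of roller_rack between 0.014 and 0.03 m and z of roller0 in the frame of roller_rack between 0.0615 and 0.0775 m) or (y of roller0 in the frame of roller_rack between -0.008 and 0.008 m and z of roller0 in the frame of roller_rack between 0.0973 and 0.1133 m)) and x of roller1 in the frame of roller_rack between -0.015 and 0.015 m and ((y of roller1 in the frame of roller_rack between -0.052 and -0.036 m and z of roller1 in the frame of roller_rack between 0.0257 and 0.0417 m) or (y of roller1 in the frame of roller_rack between -0.008 and 0.008 m and z of roller1 in the frame of roller_rack between 0.0257 and 0.0417 m) or (y of roller1 in the frame of roller_rack between 0.036 and 0.052 m and z of roller1 in the frame of roller_rack between 0.0257 and 0.0417 m) or (y of roller1 in the frame of roller_rack between -0.03 and -0.014 m and z of roller1 in the frame of roller_rack between 0.0615 and 0.0775 m) or (y of roller1 in the frame of roller_rack between 0.014 and 0.03 m and z of roller1 in the frame of roller_rack between 0.0615 and 0.0775 m) or (y of roller1 in the frame of roller_rack between -0.008 and 0.008 m and z of roller1 in the frame of roller_rack between 0.0973 and 0.1133 m)) and x of roller2 in the frame of roller_rack between -0.015 and 0.015 m and ((y of roller2 in the frame of roller_rack between -0.052 and -0.036 m and z of roller2 in the frame of roller_rack between 0.0257 and 0.0417 m) or (y of roller2 in the frame of roller_rack between -0.008 and 0.008 m and z of roller2 in the frame of roller_rack between 0.0257 and 0.0417 m) or (y of roller2 in the frame of roller_rack between 0.036 and 0.052 m and z of roller2 in the frame of roller_rack between 0.0257 and 0.0417 m) or (y of roller2 in the frame of roller_rack between -0.03 and -0.014 m and z of roller2 in the frame of roller_rack between 0.0615 and 0.0775 m) or (y of roller2 in the frame of roller_rack between 0.014 and 0.03 m and z of roller2 in the frame of roller_rack between 0.0615 and 0.0775 m) or (y of roller2 in the frame of roller_rack between -0.008 and 0.008 m and z of roller2 in the frame of roller_rack between 0.0973 and 0.1133 m)) and x of roller3 in the frame of roller_rack between -0.015 and 0.015 m and ((y of roller3 in the frame of roller_rack between -0.052 and -0.036 m and z of roller3 in the frame of roller_rack between 0.0257 and 0.0417 m) or (y of roller3 in the frame of roller_rack between -0.008 and 0.008 m and z of roller3 in the frame of roller_rack between 0.0257 and 0.0417 m) or (y of roller3 in the frame of roller_rack between 0.036 and 0.052 m and z of roller3 in the frame of roller_rack between 0.0257 and 0.0417 m) or (y of roller3 in the frame of roller_rack between -0.03 and -0.014 m and z of roller3 in the frame of roller_rack between 0.0615 and 0.0775 m) or (y of roller3 in the frame of roller_rack between 0.014 and 0.03 m and z of roller3 in the frame of roller_rack between 0.0615 and 0.0775 m) or (y of roller3 in the frame of roller_rack between -0.008 and 0.008 m and z of roller3 in the frame of roller_rack between 0.0973 and 0.1133 m)) and x of roller4 in the frame of roller_rack between -0.015 and 0.015 m and ((y of roller4 in the frame of roller_rack between -0.052 and -0.036 m and z of roller4 in the frame of roller_rack between 0.0257 and 0.0417 m) or (y of roller4 in the frame of roller_rack between -0.008 and 0.008 m and z of roller4 in the frame of roller_rack between 0.0257 and 0.0417 m) or (y of roller4 in the frame of roller_rack between 0.036 and 0.052 m and z of roller4 in the frame of roller_rack between 0.0257 and 0.0417 m) or (y of roller4 in the frame of roller_rack between -0.03 and -0.014 m and z of roller4 in the frame of roller_rack between 0.0615 and 0.0775 m) or (y of roller4 in the frame of roller_rack between 0.014 and 0.03 m and z of roller4 in the frame of roller_rack between 0.0615 and 0.0775 m) or (y of roller4 in the frame of roller_rack between -0.008 and 0.008 m and z of roller4 in the frame of roller_rack between 0.0973 and 0.1133 m)) and x of roller5 in the frame of roller_rack between -0.015 and 0.015 m and ((y of roller5 in the frame of roller_rack between -0.052 and -0.036 m and z of roller5 in the frame of roller_rack between 0.0257 and 0.0417 m) or (y of roller5 in the frame of roller_rack between -0.008 and 0.008 m and z of roller5 in the frame of roller_rack between 0.0257 and 0.0417 m) or (y of roller5 in the frame of roller_rack between 0.036 and 0.052 m and z of roller5 in the frame of roller_rack between 0.0257 and 0.0417 m) or (y of roller5 in the frame of roller_rack between -0.03 and -0.014 m and z of roller5 in the frame of roller_rack between 0.0615 and 0.0775 m) or (y of roller5 in the frame of roller_rack between 0.014 and 0.03 m and z of roller5 in the frame of roller_rack between 0.0615 and 0.0775 m) or (y of roller5 in the frame of roller_rack between -0.008 and 0.008 m and z of roller5 in the frame of roller_rack between 0.0973 and 0.1133 m)) and x of spanner in the frame of tool_tray between -0.045 and 0.045 m and y of spanner in the frame of tool_tray between -0.042 and 0.042 m and height (world z) of spanner below 0.02 m), for 0.3 s.
2. the empty rotor spins freely at over 2 rad/s (enough for about a full turn), touched by nothing (contact force between spinner and anything else below 0.1 N and (velocity of joint rotor above 2 rad/s or velocity of joint rotor below -2 rad/s)), for 0.4 s.
3. the rotor runs down by itself: it slows through 0.8 to 0.3 rad/s touched by nothing (contact force between spinner and anything else below 0.1 N and (velocity of joint rotor between 0.3 and 0.8 rad/s or velocity of joint rotor between -0.8 and -0.3 rad/s)), for 0.4 s.
4. the rotor has come to a standstill, touched by nothing (velocity of joint rotor between -0.05 and 0.05 rad/s and contact force between spinner and anything else below 0.1 N), for 0.3 s.
At the end, for the whole second after the job is handed in: All rollers present lie at rest in the rack along the seats (within 0.2 rad; 15 mm lengthwise; 8 mm of a pyramid place): three in the seats, the rest saddled above the gaps. The spanner lies flat in the tray. The rotor stands still (under 0.05 rad/s) and nothing touches the spinner (all of step 1 and all of step 4).
Of roller0, roller1, roller2, roller3, roller4, roller5 only 4 to 6 are there at a start; the rules pass over those that are not, and their reading is None.
At some moment in a run one of spanner may be knocked a few centimetres aside while the robot is not near it.
Once in a run the grip may slacken for a moment while it holds something.
It also fails if it takes over 210 s, if anything falls off the work surface, if the arm or the gripper's body presses on something with over 40 N, if the wrist force passes 120 N, or if a joint passes its speed limit or range.

## Working session

There is one attempt and no reset: what is moved stays moved. The work goes in short steps, Python scripts to look and compute and a tool call to move; the robot and the scene stay as the last step left them, time stands still between calls to the robot, and variables do not carry over. Pictures are saved under pics/ and viewed, about 12 in all and at most 16, crops included, and the job is handed in when it is done.

Besides the shell and the picture viewer there is one more tool, called after "Emit:" as name([rows], argument=value, ...), one row to a line, values as JSON. servo_tool: Moves the arm, as the interface text tells. Its arguments: {"type":"object","properties":{"motion":{"type":"array"},"force":{"type":"number"}},"required":["motion"]}

```bash
mkdir -p pics; ls
python3 - <<'E'
from bench import *
import cv2
print(sense()); print(hold_point_z if not callable(hold_point_z) else hold_point_z())
for n in("top","side"):
    cv2.imwrite(f"pics/{n}0.png",snapshot(n)); print(n,camera_params(n))
print(camera_params("wrist"))
E
```

```text
pics
{'time': 0.0, 'joint_pos': array([-6.98670222e+01,  7.51451721e+00,  8.53298059e+01,  7.04325849e-05,
        8.72606937e+01, -4.89268340e+00]), 'qd': array([ 0.08292869, -0.05464105, -0.10246373,  0.13978179,  0.03782792,
        0.02468068]), 'joint_efforts': array([-5.81882687e-04, -5.69396853e+01, -5.00550091e+01, -3.13244709e-04,
        1.49967842e-02, -2.86931801e-06]), 'tool_pos': array([ 253.6498565 , -543.14462472,  230.24553562]), 'tcp_rot': array([-1.79895372e+02, -9.02693761e-03,  2.50256495e+01]), 'ft_force': array([-0.13909249,  0.37159493, -0.23324707]), 'wrist_torque': array([0.00691058, 0.03477111, 0.00773037]), 'finger_gap': 85.54767592980184}
18.700000000000003
top {'fx': 442.6564682759827, 'fy': 442.6564682759827, 'cx': 323.0633799170827, 'cy': 240.69390363711702, 'R': array([[ 0.01512278, -0.9993742 ,  0.03197664],
       [-0.98870868, -0.01971442, -0.14854794],
       [ 0.14908538, -0.02936913, -0.98838808]]), 't': array([-83.46148961, 536.83322087, 866.99159332])}
side {'fx': 539.5233790074624, 'fy': 539.5233790074624, 'cx': 320.70421455242285, 'cy': 234.67442289842597, 'R': array([[-0.99782112, -0.06378973,  0.01684874],
       [-0.04147893,  0.40792242, -0.9120739 ],
       [ 0.05130797, -0.91078547, -0.40967954]]), 't': array([ 525.58510585,  100.91208587, 1139.32101764])}
{'fx': 330.47953808606434, 'fy': 330.47953808606434, 'cx': 317.5972314799606, 'cy': 240.37413906955257, 'tool_from_camera': array([[-3.33657511e-04, -9.55776349e-01, -2.94094302e-01,
         7.40419962e+01],
       [ 9.99999815e-01, -1.69148589e-04, -5.84809792e-04,
        -1.42820152e+00],
       [ 5.09201732e-04, -2.94094443e-01,  9.55776229e-01,
        -1.41902154e+02],
       [ 0.00000000e+00,  0.00000000e+00,  0.00000000e+00,
         1.00000000e+00]])}
```

View pics/top0.png

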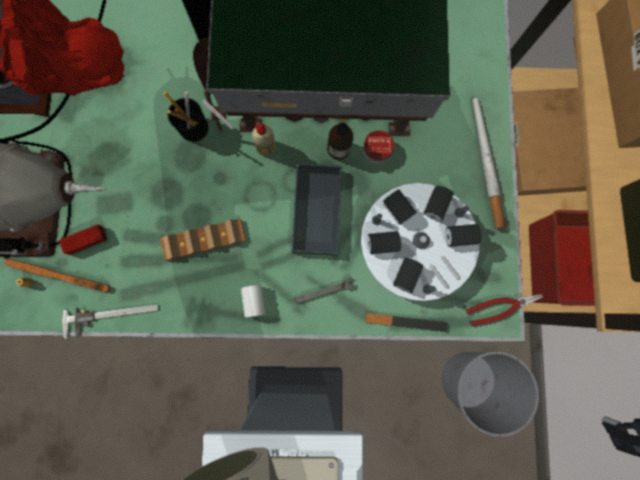

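View pics/side0.png

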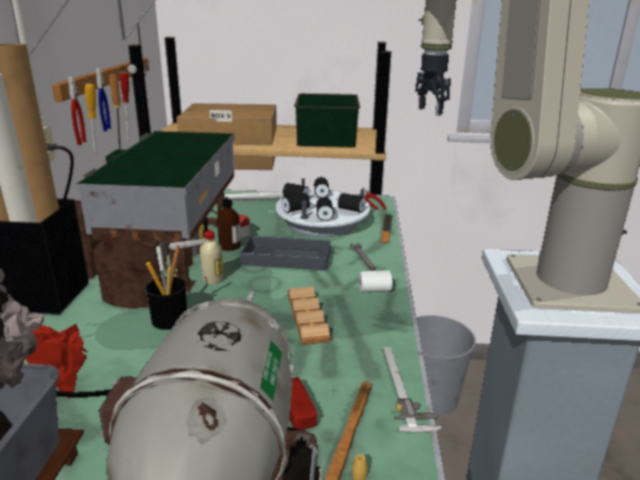

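The top view shows five rollers on the disc around (421,241), with the empty pocket near (440,268). The rack is at (204,240), the tray at (318,210), and the spanner at (325,291) with its jaw to the right. The white look-alike is at (252,301). The side view agrees. Next I'll measure these.

```bash
cat > h.py <<'E'
from bench import *
import numpy as np, cv2
from scipy.spatial.transform import Rotation as Ro
def cam(name,s=None):
    p=camera_params(name)
    K=np.array([[p['fx'],0,p['cx']],[0,p['fy'],p['cy']],[0,0,1]])
    if name=='wrist':
        T=p['tool_from_camera']; s=s or sense(); Rt=Ro.from_euler('xyz',s['tcp_rot'],degrees=True).as_matrix()
        Rwc=Rt@T[:3,:3]; c=Rt@T[:3,3]+s['tool_pos']
    else:
        Rwc=np.array(p['R']).T; c=-Rwc@np.array(p['t'])
    return K,Rwc,c
def ray(c,px,z):
    K,R,o=c; px=np.atleast_2d(np.array(px,float))
    d=(R@np.linalg.inv(K)@np.c_[px,np.ones(len(px))].T).T
    return o+d*((z-o[2])/d[:,2])[:,None]
def proj(c,P):
    K,R,o=c; q=(K@R.T@(np.atleast_2d(P)-o).T).T
    return q[:,:2]/q[:,2:]
def blobs(m,amin=30):
    n,l,st,ce=cv2.connectedComponentsWithStats(m.astype('uint8'))
    return [((l==i).astype('uint8'),ce[i],st[i]) for i in range(1,n) if st[i,4]>=amin]
def to_tool(dw,s=None):
    s=s or sense(); return Ro.from_euler('xyz',s['tcp_rot'],degrees=True).inv().apply(dw)
def go(x,y,z,yaw,s=None):
    """print tool shift and turn from here to a pointing-down pose"""
    s=s or sense(); R0=Ro.from_euler('xyz',s['tcp_rot'],degrees=True); best=None
    for k in(-360,-180,0,180,360):
        w=(R0.inv()*Ro.from_euler('xyz',[180,0,yaw+k],degrees=True)).as_rotvec()
        if best is None or np.linalg.norm(w)<np.linalg.norm(best): best=w
    t=R0.inv().apply(np.array([x,y,z])-s['tool_pos'])
    print('tool shift',t.round(1),'|',round(float(np.linalg.norm(t)),1),'turn',best.round(3),'J6',s['joint_pos'][5].round(1),'t',round(s['time'],2))
E
python3 - <<'E'
from h import *
im=cv2.imread('pics/top0.png'); c=cam('top'); print('cam',c[2])
hsv=cv2.cvtColor(im,cv2.COLOR_BGR2HSV); H,S,V=cv2.split(hsv)
def roi(m,x0,y0,x1,y1):
    o=np.zeros_like(m,dtype=bool); o[y0:y1,x0:x1]=m[y0:y1,x0:x1]; return o
def rect(m,z,name,amin):
    for b,ce,st in blobs(m,amin):
        cn=max(cv2.findContours(b,cv2.RETR_EXTERNAL,cv2.CHAIN_APPROX_NONE)[0],key=len)
        w=ray(c,cn[:,0],z)[:,:2].astype('float32'); r=cv2.minAreaRect(w)
        print(name,ce.round(1),st[4],np.round(r[0],1),np.round(r[1],1),round(r[2],1))
rect(roi(V<70,360,180,485,302),80,'roller',80)
rect(roi((H<25)&(S>80)&(V>60),155,210,252,265),26,'rack',200)
rect(roi((S<80)&(V<100),285,155,352,262),30,'tray',500)
rect(roi((S<60)&(V>60),285,272,362,305),8,'spanner',50)
m=roi((S<50)&(V>120),355,175,490,308)
rect(m,50,'disc',500)
E
```

```text
cam [402.77806693 -47.36311785 939.33844488]
roller [439.3 201.3] 553 [ 616.5 -305.2] [39.3 63.5] 67.0
roller [399.4 206.3] 565 [ 605.5 -224.7] [57.7 41.5] 37.3
roller [466.3 234.5] 607 [ 550.9 -358.3] [40.6 69.4] 7.6
roller [385.1 242.4] 563 [ 531.6 -195.1] [38.5 59.9] 6.3
roller [408.4 274.3] 574 [ 469.1 -241. ] [38.8 58.3] 66.4
roller [480.  274.1] 102 [ 472.4 -382.3] [29.8 17.2] 44.7
rack [202.2 239.1] 1947 [539.7 174.9] [ 52.2 170.6] 15.2
tray [321.6 206.3] 6142 [612.1 -63.9] [226.2 141.3] 1.5
spanner [325.8 291. ] 574 [430.4 -79.6] [ 34.  137.7] 22.0
spanner [349.5 301.1] 106 [ 418.  -133.3] [14.5 46.1] 0.9
disc [417.5 247.4] 6431 [ 533.1 -259.4] [244.8 215.2] 34.1
```

Run:
```python
import cv2
im=cv2.imread('pics/top0.png')
a=cv2.resize(im[170:312,350:500],None,fx=4,fy=4,interpolation=cv2.INTER_CUBIC)
cv2.imwrite('pics/crop1.png',a); print(a.shape)
```

```text
(568, 600, 3)
```

View pics/crop1.png

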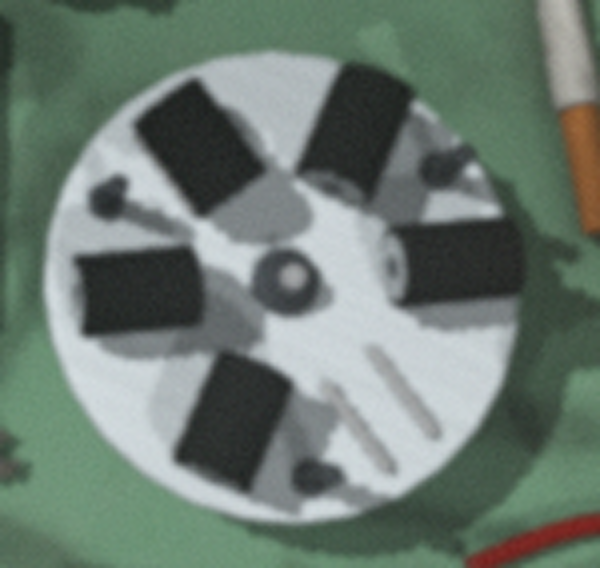

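The crop shows the dark posts at image (377.5,219), (460,212) and (429,289), and the hub at (422.5,239). The empty pocket is at lower right.

Run:
```python
from h import *
from scipy.optimize import least_squares
c=cam('top')
hub=ray(c,[422,238.9],70)[0]; print('hub',hub.round(1))
ed=ray(c,[[361.3,243],[480,235],[415,183],[370,209],[368,270],[421.5,300.2],[471.5,270]],48)[:,:2]
f=least_squares(lambda p:np.hypot(*(ed-p[:2]).T)-122,[530,-280]); print('disc',f.x.round(1),f.fun.round(1))
posts=ray(c,[[377,218],[460,212],[428.8,289]],92)[:,:2]
rol=ray(c,[[439.3,201.3],[399.4,206.3],[464.5,235],[385.1,242.4],[408.4,274.3]],78)[:,:2]
for n,P in(('post',posts),('roll',rol)):
    d=P-f.x; print(n,P.round(1).tolist(),np.hypot(*d.T).round(1),np.degrees(np.arctan2(d[:,1],d[:,0])).round(1))
tc=[[302,167],[341,167],[339,256],[295,253]]
print('tray corners',ray(c,tc,30)[:,:2].round(0).tolist())
im=cv2.imread('pics/top0.png')
a=cv2.resize(im[150:315,150:375],None,fx=3.5,fy=3.5,interpolation=cv2.INTER_CUBIC); cv2.imwrite('pics/crop2.png',a); print(a.shape)
```

```text
hub [ 541.5 -271.3   70. ]
disc [ 541.8 -273.3] [-0.4  3.3 -0.3 -0.6  2.5 -0.4 -2.3]
post [[577.7, -177.6], [593.3, -342.3], [440.9, -277.0]] [102.2  86.1 101. ] [  69.5  -53.2 -177.9]
roll [[617.5, -305.8], [605.4, -224.9], [549.8, -354.8], [531.7, -195.7], [469.5, -241.2]] [82.4 80.  81.8 78.3 79.1] [-23.2  37.3 -84.4  97.4 156. ]
tray corners [[698.0, -27.0], [700.0, -110.0], [509.0, -108.0], [513.0, -17.0]]
(578, 788, 3)
```

View pics/crop2.png

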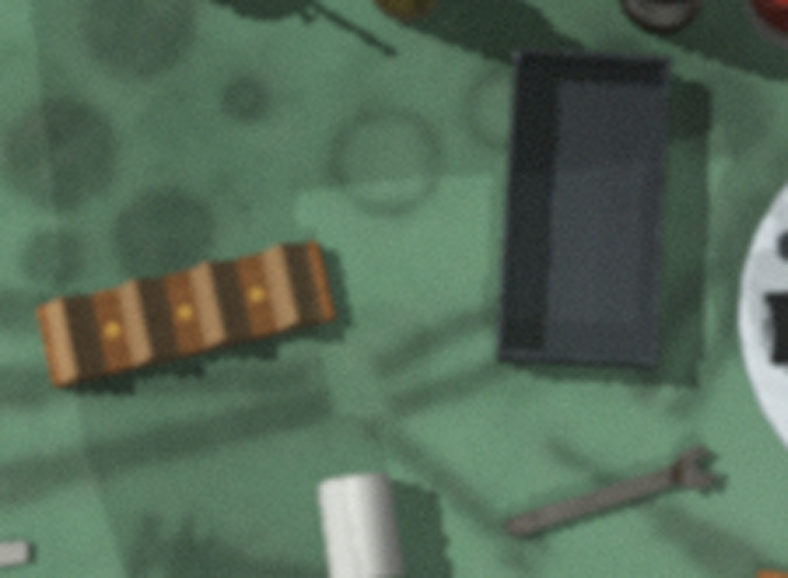

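Crop 2 shows the rack's seat marks at (112,329), (185,312) and (257,294). The tray rim corners are at (515,55), (668,60), (655,368) and (500,360). The spanner runs from (508,527) to its jaw tip at (722,467).

Run:
```python
from h import *
c=cam('top'); p=lambda a:np.array(a)/3.5+150-0.36
d=ray(c,p([[112,329],[185,312],[257,294]]),12)[:,:2]; e=d[0]-d[2]
print('rack',d.mean(0).round(1),'spacing',np.hypot(*e)/2,'yaw',np.degrees(np.arctan2(e[1],e[0]))-90)
t=ray(c,p([[515,55],[668,60],[655,368],[500,360]]),30)[:,:2]; e=t[0]+t[1]-t[2]-t[3]
print('tray',t.mean(0).round(1),np.degrees(np.arctan2(e[1],e[0])))
s=ray(c,p([[508,527],[722,467]]),8)[:,:2]; e=s[0]-s[1]
print('spanner',s.mean(0).round(1),np.hypot(*e),'y-axis dir',np.degrees(np.arctan2(e[1],e[0])), 'mid-shank',ray(c,p([590,503]),8).round(1))
go(*s.mean(0),150,np.degrees(np.arctan2(e[1],e[0]))-90)
```

```text
rack [541.9 178.8] spacing 44.11987613978849 yaw 15.103145041261286
tray [606.6 -60. ] -1.5709376056916797
spanner [435.6 -81.8] 132.9905178357219 y-axis dir 106.48582854500114 mid-shank [[431.7 -66.6   8. ]]
tool shift [ 360.1 -340.9   81. ] | 502.4 turn [-0.002  0.     0.149] J6 -4.9 t 0.1
```

```bash
cat >> h.py <<'E'
def plan(x,y,z,yaw,n=None):
    """rows (dx,dy,dz,rz) in tool axes for a straight move to a pointing-down pose"""
    s=sense(); R=Ro.from_euler('xyz',s['tcp_rot'],degrees=True); y0=s['tcp_rot'][2]
    dy=(yaw-y0+90)%180-90
    d=np.array([x,y,z])-s['tool_pos']; n=n or int(max(np.ceil(np.linalg.norm(d)/46),np.ceil(abs(np.radians(dy))/.145),1))
    w=(R.inv()*Ro.from_euler('xyz',[180,0,y0+dy],degrees=True)).as_rotvec()
    print('t',round(s['time'],1),'J6',s['joint_pos'][5].round(0),'from',s['tool_pos'].round(1),s['tcp_rot'].round(1),'n',n)
    for i in range(n):
        v=Ro.from_euler('xyz',[180,0,y0+dy*i/n],degrees=True).inv().apply(d/n)
        print(v.round(1).tolist(),(w/n).round(3).tolist())
E
python3 -c "
from h import *
plan(433,-73,140,106.5)"
```

```text
t 0.1 J6 -5.0 from [ 253.7 -543.2  230.3] [-179.9   -0.    25. ] n 12
[30.1, -29.2, 7.5] [-0.0, -0.0, -0.118]
[33.4, -25.4, 7.5] [-0.0, -0.0, -0.118]
[36.1, -21.3, 7.5] [-0.0, -0.0, -0.118]
[38.4, -16.9, 7.5] [-0.0, -0.0, -0.118]
[40.1, -12.2, 7.5] [-0.0, -0.0, -0.118]
[41.3, -7.4, 7.5] [-0.0, -0.0, -0.118]
[41.9, -2.5, 7.5] [-0.0, -0.0, -0.118]
[41.9, 2.5, 7.5] [-0.0, -0.0, -0.118]
[41.3, 7.4, 7.5] [-0.0, -0.0, -0.118]
[40.1, 12.3, 7.5] [-0.0, -0.0, -0.118]
[38.4, 16.9, 7.5] [-0.0, -0.0, -0.118]
[36.1, 21.3, 7.5] [-0.0, -0.0, -0.118]
```

Emit:
servo_tool([
  [60,30,-29,7.5,0,0,-0.118],
  [60,33,-25,7.5,0,0,-0.118],
  [60,36,-21,7.5,0,0,-0.118],
  [60,38,-17,7.5,0,0,-0.118],
  [60,40,-12,7.5,0,0,-0.118],
  [60,41,-7,7.5,0,0,-0.118],
  [60,42,-2.5,7.5,0,0,-0.118],
  [60,42,2.5,7.5,0,0,-0.118],
  [60,41,7,7.5,0,0,-0.118],
  [60,40,12,7.5,0,0,-0.118],
], force=60)

```text
time: 1.1
tool_pos: [396.9, -139.8, 149.0]
tcp_rot: [-179.8, -0.3, 94.7]
ft_force: [1.1, -0.0, 0.2]
finger_gap: 59.8
```

Emit:
servo_tool([
  [60,38,17,7.5,0,0,-0.118],
  [60,36,21,7.5,0,0,-0.118],
  [60,0,0,0,0,0,0],
])

```text
time: 1.4
tool_pos: [423.8, -52.7, 131.9]
tcp_rot: [-179.9, -0.5, 109.3]
ft_force: [-0.4, 0.0, -0.0]
finger_gap: 59.8
```

```bash
python3 -c "
from h import *
plan(433,-73,140,106.5)"
```

```text
t 1.4 J6 -34.0 from [423.8 -52.7 131.9] [-179.9   -0.5  109.3] n 1
[-22.2, 2.0, -8.1] [-0.003, -0.008, 0.049]
```

```bash
python3 -c "
from h import *
s=sense(); im=snapshot('wrist'); cv2.imwrite('pics/w1.png',im); np.save('w1.npy',np.r_[s['tool_pos'],s['tcp_rot']]); print(s['tool_pos'],s['tcp_rot'])
c=cam('wrist',s); print(proj(c,[[433,-73,8],[s['tool_pos'][0],s['tool_pos'][1],8]]))"
```

```text
[423.75095353 -52.70348596 131.93436419] [-179.85164272   -0.46673796  109.31742221]
[[321.71461002 260.50070362]
 [319.39498016 235.52660147]]
```

View pics/w1.png

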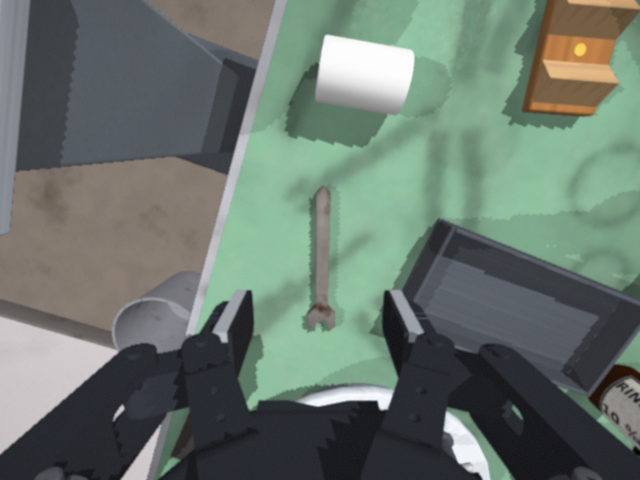

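The wrist view shows the spanner nearly in line with the tool x axis, from (322,188) to the jaw at (320,330), centred between the fingers. One rack dot is at (580,50).

```bash
python3 -c "
from h import *
a=np.load('w1.npy'); c=cam('wrist',dict(tool_pos=a[:3],tcp_rot=a[3:]))
s=ray(c,[[322.5,188],[320,330]],7)[:,:2]; e=s[0]-s[1]; print(s.round(1),np.hypot(*e),np.degrees(np.arctan2(e[1],e[0]))); m=s.mean(0)
print('mid',m, 'dot',ray(c,[580,50],12))
plan(m[0],m[1],60,np.degrees(np.arctan2(e[1],e[0])),3)"
```

```text
[[ 413.   -14.6]
 [ 454.3 -137.8]] 129.88986581290632 108.52934665878209
mid [433.63491115 -76.17813235] dot [[551.6769067  137.52302476  12.        ]]
t 1.4 J6 -34.0 from [423.5 -54.6 132.3] [-179.8   -0.4  109.1] n 3
[-7.9, 0.8, 24.1] [-0.001, -0.002, 0.003]
[-7.9, 0.9, 24.1] [-0.001, -0.002, 0.003]
[-7.9, 0.9, 24.1] [-0.001, -0.002, 0.003]
```

Emit:
servo_tool([
  [50,-8,1,35,0,0.0,0],
  [50,-8,1,35,0,0.0,0],
  [50,-6,1,30,0,0,0],
  [50,0,0,15,0,0,0],
  [50,0,0,0,0,0,0],
])

```text
time: 1.95
tool_pos: [434.2, -78.5, 15.4]
tcp_rot: [-180.0, -0.2, 108.7]
ft_force: [-0.9, -0.1, -0.4]
finger_gap: 50.1
```

```bash
python3 -c "
from h import *
plan(433.6,-76,3,108.5,2)"
```

```text
t 1.9 J6 -36.0 from [434.2 -78.5  15.4] [-180.    -0.2  108.7] n 2
[1.3, 0.1, 6.2] [-0.0, -0.001, 0.002]
[1.3, 0.1, 6.2] [-0.0, -0.001, 0.002]
```

Emit:
servo_tool([
  [50,2,0,7,0,0,0],
  [50,0,0,5,0,0,0],
  [5,0,0,0,0,0,0],
  [5,0,0,0,0,0,0],
  [5,0,0,0,0,0,0],
  [5,0,0,0,0,0,0],
  [5,0,0,0,0,0,0],
  [5,0,0,0,0,0,0],
  [5,0,0,0,0,0,0],
])

```text
time: 2.85
tool_pos: [436.3, -78.8, 7.1]
tcp_rot: [179.7, 0.1, 108.6]
ft_force: [0.8, -0.1, -1.4]
finger_gap: 8.3
```

Emit:
servo_tool([
  [5,0,0,-25,0,0,0],
  [5,0,0,-35,0,0,0],
  [5,0,0,-20,0,0,0],
  [5,0,0,0,0,0,0],
])

```text
time: 3.25
tool_pos: [434.2, -78.2, 88.0]
tcp_rot: [179.9, -0.1, 108.6]
ft_force: [-0.0, 0.2, -1.2]
finger_gap: 8.4
```

```bash
python3 -c "
from h import *
plan(606,-60,60,178.4)"
```

```text
t 3.2 J6 -36.0 from [434.2 -78.2  88. ] [ 1.799e+02 -1.000e-01  1.086e+02] n 9
[-4.2, 18.7, 3.1] [0.0, -0.0, -0.135]
[-6.7, 18.0, 3.1] [0.0, -0.0, -0.135]
[-9.0, 16.9, 3.1] [0.0, -0.0, -0.135]
[-11.2, 15.6, 3.1] [0.0, -0.0, -0.135]
[-13.2, 13.9, 3.1] [0.0, -0.0, -0.135]
[-15.0, 12.0, 3.1] [0.0, -0.0, -0.135]
[-16.5, 9.9, 3.1] [0.0, -0.0, -0.135]
[-17.6, 7.6, 3.1] [0.0, -0.0, -0.135]
[-18.5, 5.1, 3.1] [0.0, -0.0, -0.135]
```

```bash
python3 -c "
from h import *
im=snapshot('wrist'); cv2.imwrite('pics/w2.png',im[140:460,180:460])"
```

```text
(no output)
```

View pics/w2.png

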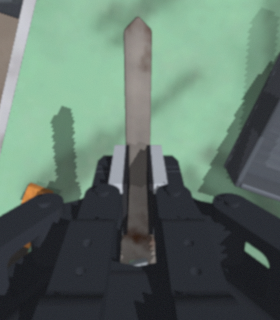

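The spanner is held flat by the shank, in line with the tool. Carrying it to the tray.

Emit:
servo_tool([
  [5,-4,19,0,0,0,-0.135],
  [5,-7,18,0,0,0,-0.135],
  [5,-9,17,0,0,0,-0.135],
  [5,-11,16,0,0,0,-0.135],
  [5,-13,14,0,0,0,-0.135],
  [5,-15,12,0,0,0,-0.135],
  [5,-16,10,0,0,0,-0.135],
  [5,-16,7,0,0,0,-0.135],
  [5,-12,3,0,0,0,-0.1],
  [5,0,0,0,0,0,0],
])

```text
time: 4.3
tool_pos: [592.1, -54.4, 63.2]
tcp_rot: [179.7, -1.4, 178.9]
ft_force: [-0.1, 1.4, -0.9]
finger_gap: 8.2
```

```bash
python3 -c "
from h import *
plan(606,-60,18,178.4,4)
im=snapshot('wrist'); cv2.imwrite('pics/w3.png',im)"
```

```text
t 4.3 J6 -99.0 from [592.1 -54.4  63.2] [179.7  -1.4 178.9] n 4
[-3.5, -1.3, 11.3] [0.001, -0.006, 0.002]
[-3.5, -1.3, 11.3] [0.001, -0.006, 0.002]
[-3.5, -1.3, 11.3] [0.001, -0.006, 0.002]
[-3.5, -1.3, 11.3] [0.001, -0.006, 0.002]
```

View pics/w3.png

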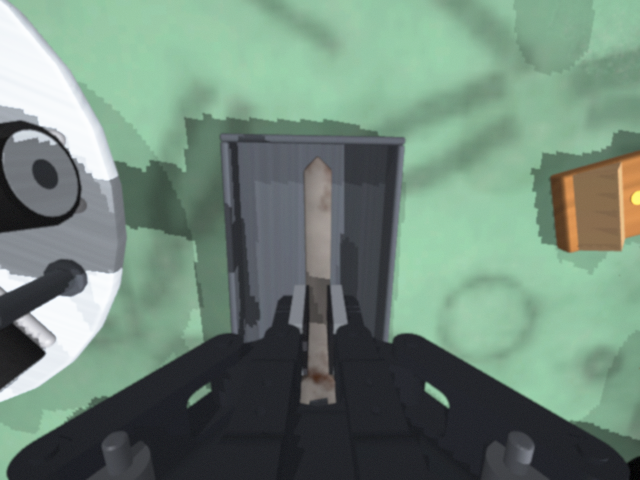

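The spanner is lined up over the tray, which spans columns 222–404. Lowering it.

Emit:
servo_tool([
  [5,-4,-1,13,0,-0.006,0],
  [5,-4,-1,14,0,-0.006,0],
  [5,-3,-1,10,0,-0.006,0],
  [5,-2,-1,5,0,-0.006,0],
  [5,0,0,0,0,0,0],
])

```text
time: 4.85
tool_pos: [598.7, -58.7, 12.6]
tcp_rot: [179.6, -0.4, 178.1]
ft_force: [-0.2, 0.0, 0.3]
finger_gap: 8.4
```

```bash
python3 -c "
from h import *
plan(606,-60,12,178.4,1)"
```

```text
t 4.8 J6 -99.0 from [598.7 -58.7  12.6] [179.6  -0.4 178.1] n 1
[-7.3, -1.1, 0.6] [0.007, -0.007, -0.005]
```

Emit:
servo_tool([
  [35,0,0,0,0,0,0],
  [35,0,0,0,0,0,0],
  [35,0,0,-20,0,0,0],
  [35,0,0,-40,0,0,0],
  [80,0,0,-40,0,0,0],
  [80,0,0,-40,0,0,0],
])

```text
time: 5.45
tool_pos: [595.1, -59.0, 151.6]
tcp_rot: [179.5, -1.0, 178.0]
ft_force: [0.1, -0.6, -0.3]
finger_gap: 62.8
```

```bash
python3 -c "
from h import *
plan(532.3,-192.5,165,186.6)
im=snapshot('wrist'); cv2.imwrite('pics/w4.png',im)"
```

```text
t 5.5 J6 -99.0 from [595.1 -59.  151.6] [179.5  -1.  178. ] n 4
[14.6, -33.9, -3.3] [0.002, -0.004, -0.037]
[15.8, -33.3, -3.3] [0.002, -0.004, -0.037]
[17.0, -32.7, -3.3] [0.002, -0.004, -0.037]
[18.3, -32.1, -3.3] [0.002, -0.004, -0.037]
```

View pics/w4.png

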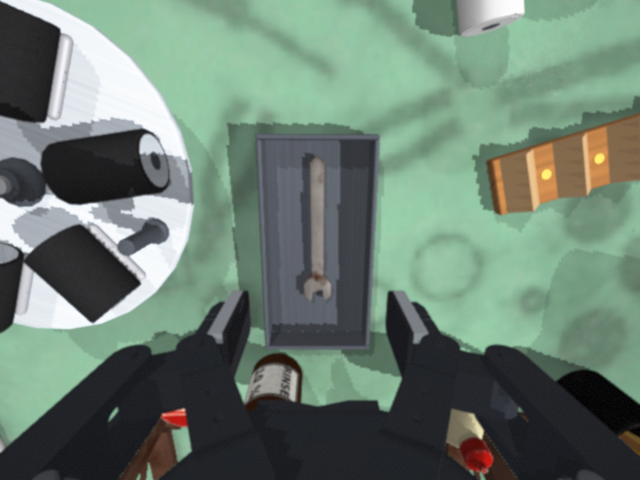

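The spanner lies flat in the tray. Going to the first roller, pocket 96.6°.

Emit:
servo_tool([
  [82,15,-34,0,0,-0.004,-0.037],
  [82,16,-33,0,0,-0.004,-0.037],
  [82,17,-33,0,0,-0.004,-0.037],
  [82,12,-22,0,0,-0.004,-0.037],
  [82,0,0,0,0,0,0],
])

```text
time: 6.0
tool_pos: [546.1, -187.4, 171.2]
tcp_rot: [-179.8, 1.7, -172.9]
ft_force: [-0.2, -0.1, 0.2]
finger_gap: 82.1
```

```bash
python3 -c "
from h import *
s=sense(); im=snapshot('wrist'); cv2.imwrite('pics/w5.png',im)
plan(532.3,-192.5,120,186.6)
c=cam('wrist',s); print(proj(c,[[532.3,-162.5,72],[532.3+3,-222.5,72]]))"
```

```text
t 6.0 J6 -122.0 from [ 546.8 -186.2  171.4] [-179.9    1.7 -173. ] n 2
[7.6, -2.2, 25.7] [-0.001, 0.015, 0.004]
[7.6, -2.3, 25.7] [-0.001, 0.015, 0.004]
[[351.55570183 226.1563963 ]
 [271.60458744 220.46438681]]
```

View pics/w5.png

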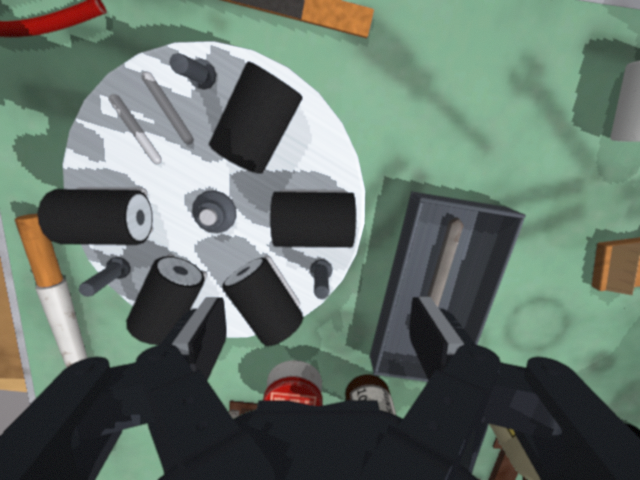

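Roller 1 spans (271–356, 192–247) and the hub top is at (207,216), within a few pixels of prediction.

```bash
python3 -c "
from h import *
c=cam('wrist',dict(tool_pos=np.array([546.8,-186.2,171.4]),tcp_rot=np.array([-179.9,1.7,-173])))
print(ray(c,[208,216],70),ray(c,[313,219],85))
plan(532.0,-191.5,54,186.6,4)"
```

```text
[[ 538.91210397 -269.15404521   70.        ]] [[ 527.60193607 -190.81394106   85.        ]]
t 6.0 J6 -122.0 from [ 546.8 -186.2  171.4] [-179.9    1.7 -173. ] n 4
[3.8, -0.9, 29.3] [-0.001, 0.008, 0.002]
[3.8, -0.9, 29.3] [-0.001, 0.008, 0.002]
[3.8, -0.9, 29.3] [-0.001, 0.008, 0.002]
[3.8, -0.9, 29.3] [-0.001, 0.008, 0.002]
```

Emit:
servo_tool([
  [82,6,-1,25,0,0.01,0.002],
  [82,5,-1,25,0,0.01,0.002],
  [82,3,-1,12,0,0.006,0.002],
  [82,0,0,0,0,0,0],
])

```text
time: 6.45
tool_pos: [537.8, -189.2, 110.7]
tcp_rot: [-179.8, 0.6, -173.4]
ft_force: [0.2, 0.1, -0.2]
finger_gap: 82.2
```

```bash
python3 -c "
from h import *
plan(531,-191,55,186.6,3)"
```

```text
t 6.5 J6 -121.0 from [ 537.8 -189.2  110.7] [-179.8    0.6 -173.4] n 3
[2.3, -0.3, 18.6] [-0.001, 0.003, -0.0]
[2.3, -0.3, 18.6] [-0.001, 0.003, -0.0]
[2.3, -0.3, 18.6] [-0.001, 0.003, -0.0]
```

Emit:
servo_tool([
  [82,4,0,18,0,0.004,0],
  [82,3,0,18,0,0.003,0],
  [82,3,0,13,0,0.003,0],
  [82,0,0,3,0,0,0],
  [82,0,0,0,0,0,0],
])

```text
time: 6.95
tool_pos: [532.7, -189.2, 62.1]
tcp_rot: [-179.6, 0.4, -173.3]
ft_force: [-0.6, 0.9, -0.3]
finger_gap: 82.2
```

```bash
python3 -c "
from h import *
plan(531,-191,55,186.6,1)"
```

```text
t 7.0 J6 -121.0 from [ 532.7 -189.2   62.1] [-179.6    0.4 -173.3] n 1
[1.9, -1.6, 7.1] [-0.007, 0.006, 0.002]
```

Emit:
servo_tool([
  [82,2,-2,7,0,0.004,0],
  [50,0,0,0,0,0,0],
  [50,0,0,0,0,0,0],
  [50,0,0,0,0,0,0],
  [50,0,0,0,0,0,0],
  [50,0,0,-10,0,0,0],
  [50,0,0,-30,0,0,0],
  [50,0,0,-30,0,0,0],
  [50,0,0,-30,0,0,0],
  [50,0,0,0,0,0,0],
], force=80)

```text
time: 7.95
tool_pos: [530.9, -191.0, 162.3]
tcp_rot: [-179.6, 0.2, -173.3]
ft_force: [-0.0, -0.7, -1.3]
finger_gap: 59.1
```

```bash
python3 -c "
from h import *
import math
rx,ry,a=541.9,178.8,math.radians(15.1)
def seat(v): return rx-math.sin(a)*v, ry+math.cos(a)*v
for v in(-44,0,44,-22,22): print(v,np.round(seat(v),1))
x,y=seat(44)
plan(x,y,150,105.1)"
```

```text
-44 [553.4 136.3]
0 [541.9 178.8]
44 [530.4 221.3]
-22 [547.6 157.6]
22 [536.2 200. ]
t 8.0 J6 -121.0 from [ 530.9 -191.   162.3] [-179.6    0.2 -173.3] n 10
[-4.7, 41.0, 1.2] [-0.0, 0.001, 0.142]
[1.1, 41.2, 1.2] [-0.0, 0.001, 0.142]
[7.0, 40.6, 1.2] [-0.0, 0.001, 0.142]
[12.6, 39.2, 1.2] [-0.0, 0.001, 0.142]
[18.1, 37.0, 1.2] [-0.0, 0.001, 0.142]
[23.2, 34.1, 1.2] [-0.0, 0.001, 0.142]
[27.8, 30.5, 1.2] [-0.0, 0.001, 0.142]
[31.8, 26.2, 1.2] [-0.0, 0.001, 0.142]
[35.2, 21.4, 1.2] [-0.0, 0.001, 0.142]
[37.9, 16.2, 1.2] [-0.0, 0.001, 0.142]
```

Emit:
servo_tool([
  [50,-5,41,0,0,0,0.142],
  [50,1,41,0,0,0,0.142],
  [50,7,41,0,0,0,0.142],
  [50,13,39,0,0,0,0.142],
  [50,18,37,0,0,0,0.142],
  [50,23,34,0,0,0,0.142],
  [50,28,30,0,0,0,0.142],
  [50,32,26,0,0,0,0.142],
  [50,33,20,0,0,0,0.14],
  [50,20,10,0,0,0,0.08],
])

```text
time: 8.95
tool_pos: [531.0, 200.3, 155.7]
tcp_rot: [-180.0, 0.6, 107.3]
ft_force: [0.1, 0.6, -1.7]
finger_gap: 58.7
```

Emit:
servo_tool([
  [50,0,0,0,0,0,0],
])

```text
time: 9.05
tool_pos: [530.1, 203.1, 155.0]
tcp_rot: [-179.9, 0.5, 107.4]
ft_force: [0.1, -0.5, -2.1]
finger_gap: 58.7
```

```bash
cat >> h.py <<'E'
def rackpose():
    s=sense(); im=snapshot('wrist'); c=cam('wrist',s); return s,im,c
E
python3 -c "
from h import *
s,im,c=rackpose(); cv2.imwrite('pics/w6.png',im)
plan(530.4,221.3,100,105.1)
# rotor from the top camera
t=snapshot('top'); cv2.imwrite('pics/t2.png',t); print(t[150:320,360:490].shape)
"
```

```text
t 9.1 J6 -1.0 from [530.  201.8 154.8] [-179.9    0.6  107.5] n 2
[9.2, 3.1, 27.4] [-0.001, 0.005, 0.021]
[9.3, 2.9, 27.4] [-0.001, 0.005, 0.021]
(170, 130, 3)
```

View pics/w6.png

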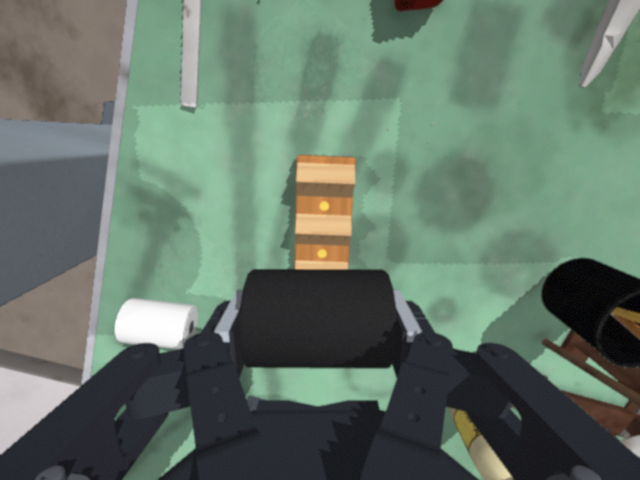

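The roller is well held across its ends. The rack marks show at (324,206) for the far seat and (321,254) for the middle.

```bash
python3 -c "
from h import *
c=cam('wrist',dict(tool_pos=np.array([530,202.3,154.9]),tcp_rot=np.array([-179.9,.55,107.45])))
d=ray(c,[[324,206],[321,254]],12)[:,:2];e=d[0]-d[1];print(d.round(1),np.hypot(*e),np.degrees(np.arctan2(e[1],e[0]))-90)
e=ray(c,[[296,156],[354,156]],20);print(e)
"
```

```text
[[528.2 221.6]
 [539.2 178.4]] 44.59387175092615 14.242005987088646
[[493.37753672 255.55492227  20.        ]
 [538.23188941 269.64634049  20.        ]]
```

Emit:
servo_tool([
  [50,8,2,25,0,0.005,0.02],
  [50,8,2,35,0,0.005,0.02],
  [50,3,1,35,0,0,0],
  [50,0,0,15,0,0,0],
  [50,0,0,0,0,0,0],
])

```text
time: 9.65
tool_pos: [531.8, 213.6, 43.0]
tcp_rot: [180.0, 0.1, 105.2]
ft_force: [0.8, 0.1, -2.1]
finger_gap: 58.9
```

```bash
python3 -c "
from h import *
plan(529.3,221.4,22,104.8,2); print(sense()['ft_force'])"
```

```text
t 9.7 J6 2.0 from [531.8 213.6  43. ] [1.800e+02 1.000e-01 1.052e+02] n 2
[4.1, -0.2, 10.5] [0.0, 0.001, 0.004]
[4.1, -0.2, 10.5] [0.0, 0.001, 0.004]
[ 0.84160076  0.08974807 -2.05142307]
```

Emit:
servo_tool([
  [50,6,0,6,0,0,0],
  [50,5,0,6,0,0,0],
  [50,1,0,5,0,0,0],
  [50,0,0,2,0,0,0],
  [50,0,0,1,0,0,0],
  [50,0,0,0,0,0,0],
])

```text
time: 10.25
tool_pos: [532.6, 225.8, 27.4]
tcp_rot: [179.5, 0.1, 105.2]
ft_force: [-1.1, 0.0, -2.3]
finger_gap: 59.0
```

```bash
python3 -c "
from h import *
plan(529.3,221.4,20,104.8,1); print(sense()['ft_force'])"
```

```text
t 10.2 J6 3.0 from [532.6 225.8  27.4] [1.795e+02 1.000e-01 1.052e+02] n 1
[-3.4, -4.3, 7.4] [0.009, 0.002, 0.007]
[-1.09272536  0.02583512 -2.27861989]
```

Emit:
servo_tool([
  [50,-4,-4,1,0.009,0,0],
  [50,0,0,3,0,0,0],
  [50,0,0,2,0,0,0],
  [50,0,0,2,0,0,0],
  [50,0,0,0,0,0,0],
])

```text
time: 10.75
tool_pos: [530.5, 220.7, 20.1]
tcp_rot: [179.9, 0.1, 105.2]
ft_force: [-0.6, 1.0, -0.8]
finger_gap: 58.5
```

```bash
python3 -c "
from h import *
plan(529.3,221.4,18,104.8,1); print(sense()['ft_force'])"
```

```text
t 10.8 J6 2.0 from [530.5 220.7  20.1] [1.799e+02 1.000e-01 1.052e+02] n 1
[1.0, -1.0, 2.1] [0.001, 0.002, 0.007]
[-0.64209006  1.02612724 -0.80742299]
```

Emit:
servo_tool([
  [50,0,-1,2,0,0,0],
  [50,0,0,0,0,0,0],
  [84,0,0,0,0,0,0],
  [84,0,0,0,0,0,0],
  [84,0,0,0,0,0,0],
  [84,0,0,-25,0,0,0],
  [84,0,0,-40,0,0,0],
  [84,0,0,-40,0,0,0],
  [84,0,0,-25,0,0,0],
  [84,0,0,0,0,0,0],
])

```text
time: 11.75
tool_pos: [528.7, 220.4, 152.1]
tcp_rot: [-180.0, 0.1, 105.2]
ft_force: [1.1, -0.0, 0.0]
finger_gap: 83.9
```

```bash
cat >> h.py <<'E'
def rotor(im,C=(541,-271.5)):
    """pocket angles of the rollers still on the spinner, from the top camera"""
    c=cam('top'); V=cv2.cvtColor(im,cv2.COLOR_BGR2HSV)[...,2]; m=np.zeros_like(V); m[175:305,358:485]=V[175:305,358:485]<70
    for b,ce,st in blobs(m,300):
        p=ray(c,ce,78)[0,:2]; d=p-C; print('roller',p.round(1),np.hypot(*d).round(1),np.degrees(np.arctan2(d[1],d[0])).round(1),st[4])
E
python3 -c "
from h import *
s,im,c=rackpose(); cv2.imwrite('pics/w7.png',im); print(proj(c,[[529.3,221.4,33.7],[540.5,178.6,33.7]]))
t=snapshot('top'); rotor(t); cv2.imwrite('pics/t3.png',t)
plan(468.5,-239,150,66.6)
V=im.max(2); m=np.zeros_like(V); m[60:290,230:420]=V[60:290,230:420]<60
for b,ce,st in blobs(m,500):
  r=cv2.minAreaRect(cv2.findContours(b,0,1)[0][0]); print(ce,st,r,ray(c,ce,45))
"
```

```text
[[320.27126409 234.86329658]
 [319.68030962 284.34363822]]
roller [ 617.7 -306.3] 84.2 -24.4 524
roller [ 605.6 -224.8] 79.7 35.9 534
roller [ 549.8 -356.9] 85.9 -84.1 546
roller [ 469.2 -240.7] 78.1 156.8 553
t 11.8 J6 2.0 from [526.9 219.8 148.1] [-1.797e+02  1.000e-01  1.052e+02] n 11
[-38.9, -16.1, -0.2] [-0.0, 0.0, 0.061]
[-39.8, -13.6, -0.2] [-0.0, 0.0, 0.061]
[-40.5, -11.2, -0.2] [-0.0, 0.0, 0.061]
[-41.1, -8.7, -0.2] [-0.0, 0.0, 0.061]
[-41.6, -6.2, -0.2] [-0.0, 0.0, 0.061]
[-41.9, -3.6, -0.2] [-0.0, 0.0, 0.061]
[-42.0, -1.0, -0.2] [-0.0, 0.0, 0.061]
[-42.0, 1.5, -0.2] [-0.0, 0.0, 0.061]
[-41.8, 4.1, -0.2] [-0.0, 0.0, 0.061]
[-41.5, 6.7, -0.2] [-0.0, 0.0, 0.061]
[-41.0, 9.2, -0.2] [-0.0, 0.0, 0.061]
[320.47211208 232.60269627] [ 282  208   78   51 3783] ((320.5, 233.0), (50.0, 77.0), 90.0) [[528.03970709 226.36183391  45.        ]]
```

Emit:
servo_tool([
  [82,-39,-16,0,0,0,0.061],
  [82,-40,-14,0,0,0,0.061],
  [82,-40,-11,0,0,0,0.061],
  [82,-41,-9,0,0,0,0.061],
  [82,-42,-6,0,0,0,0.061],
  [82,-42,-4,0,0,0,0.061],
  [82,-42,-1,0,0,0,0.061],
  [82,-42,1.5,0,0,0,0.061],
  [82,-42,4,0,0,0,0.061],
  [82,-40,7,0,0,0,0.061],
])

```text
time: 12.85
tool_pos: [457.1, -204.1, 129.1]
tcp_rot: [-178.2, 0.6, 69.4]
ft_force: [0.7, -0.1, 0.7]
finger_gap: 81.6
```

Emit:
servo_tool([
  [82,-22,5,0,0,0,0.05],
  [82,0,0,0,0,0,0],
  [82,0,0,0,0,0,0],
])

```text
time: 13.15
tool_pos: [449.0, -230.5, 122.9]
tcp_rot: [-177.7, 0.7, 66.0]
ft_force: [-0.1, 0.7, -0.0]
finger_gap: 82.0
```

```bash
python3 -c "
from h import *
plan(468.5,-240.3,90,66.7,2)"
```

```text
t 13.2 J6 -8.0 from [ 449.  -230.5  122.9] [-177.7    0.7   66. ] n 2
[-0.5, 10.9, 16.4] [-0.02, 0.006, -0.006]
[-0.6, 10.9, 16.4] [-0.02, 0.006, -0.006]
```

Emit:
servo_tool([
  [82,0,11,8,-0.02,0.006,-0.006],
  [82,0,11,12,-0.02,0.006,-0.006],
  [82,0,2,6,0,0,0],
  [82,0,0,0,0,0,0],
])

```text
time: 13.55
tool_pos: [469.3, -234.9, 91.4]
tcp_rot: [-179.6, -0.2, 67.0]
ft_force: [-0.4, 1.1, 0.2]
finger_gap: 82.0
```

```bash
python3 -c "
from h import *
plan(468.5,-240.3,57,66.7,3)"
```

```text
t 13.6 J6 -9.0 from [ 469.3 -234.9   91.4] [-179.6   -0.2   67. ] n 3
[-1.8, 0.5, 11.5] [-0.002, -0.001, 0.002]
[-1.8, 0.5, 11.5] [-0.002, -0.001, 0.002]
[-1.8, 0.5, 11.5] [-0.002, -0.001, 0.002]
```

Emit:
servo_tool([
  [82,-3,1,12,0,0,0],
  [82,-2,1,12,0,0,0],
  [82,-1,0,8,0,0,0],
  [82,0,0,2,0,0,0],
  [82,0,0,0,0,0,0],
])

```text
time: 14.05
tool_pos: [467.8, -239.4, 53.9]
tcp_rot: [-179.4, -0.2, 67.2]
ft_force: [-0.3, -0.2, 0.1]
finger_gap: 81.9
```

```bash
python3 -c "
from h import *
plan(468.5,-240.3,57,66.7,1)"
```

```text
t 14.1 J6 -10.0 from [ 467.8 -239.4   53.9] [-179.4   -0.2   67.2] n 1
[-0.5, 0.9, -3.1] [-0.01, -0.003, 0.009]
```

Emit:
servo_tool([
  [82,0,1,-3,-0.01,0,0.009],
  [50,0,0,0,0,0,0],
  [50,0,0,0,0,0,0],
  [50,0,0,0,0,0,0],
  [50,0,0,0,0,0,0],
  [50,0,0,-10,0,0,0],
  [50,0,0,-35,0,0,0],
  [50,0,0,-35,0,0,0],
  [50,0,0,-20,0,0,0],
  [50,0,0,0,0,0,0],
])

```text
time: 15.05
tool_pos: [467.6, -239.6, 162.6]
tcp_rot: [-179.9, -0.2, 66.6]
ft_force: [0.0, -1.1, -1.9]
finger_gap: 58.6
```

```bash
python3 -c "
from h import *
plan(540.5,178.6,150,104.8)"
```

```text
t 15.1 J6 -9.0 from [ 467.6 -239.6  162.6] [-179.9   -0.2   66.6] n 10
[41.3, -9.9, 1.3] [0.0, -0.0, -0.067]
[41.8, -7.1, 1.3] [0.0, -0.0, -0.067]
[42.2, -4.3, 1.3] [0.0, -0.0, -0.067]
[42.4, -1.5, 1.3] [0.0, -0.0, -0.067]
[42.4, 1.3, 1.3] [0.0, -0.0, -0.067]
[42.2, 4.1, 1.3] [0.0, -0.0, -0.067]
[41.9, 6.9, 1.3] [0.0, -0.0, -0.067]
[41.3, 9.7, 1.3] [0.0, -0.0, -0.067]
[40.6, 12.4, 1.3] [0.0, -0.0, -0.067]
[39.7, 15.1, 1.3] [0.0, -0.0, -0.067]
```

Emit:
servo_tool([
  [50,41,-10,0,0,0,-0.067],
  [50,42,-7,0,0,0,-0.067],
  [50,42,-4,0,0,0,-0.067],
  [50,42,-1.5,0,0,0,-0.067],
  [50,42,1,0,0,0,-0.067],
  [50,42,4,0,0,0,-0.067],
  [50,42,7,0,0,0,-0.067],
  [50,41,10,0,0,0,-0.067],
  [50,40,12,0,0,0,-0.06],
  [50,20,8,0,0,0,-0.03],
])

```text
time: 16.05
tool_pos: [530.6, 167.3, 154.1]
tcp_rot: [-179.6, -0.2, 103.5]
ft_force: [-0.4, -0.1, -2.2]
finger_gap: 59.3
```

Emit:
servo_tool([
  [50,0,0,0,0,0,0],
  [50,0,0,0,0,0,0],
])

```text
time: 16.25
tool_pos: [529.0, 170.3, 151.3]
tcp_rot: [-179.4, -0.2, 103.8]
ft_force: [-0.4, -0.4, -2.0]
finger_gap: 59.0
```

```bash
python3 -c "
from h import *
plan(540.5,178.6,60,104.8,3)"
```

```text
t 16.2 J6 -1.0 from [529.  170.3 151.3] [-179.4   -0.2  103.8] n 3
[1.8, 4.4, 30.4] [-0.004, -0.001, -0.006]
[1.7, 4.4, 30.4] [-0.004, -0.001, -0.006]
[1.7, 4.4, 30.4] [-0.004, -0.001, -0.006]
```

Emit:
servo_tool([
  [50,2,6,22,-0.004,0,-0.006],
  [50,2,6,28,-0.004,0,-0.006],
  [50,2,3,22,0,0,0],
  [50,0,0,8,0,0,0],
  [50,0,0,0,0,0,0],
  [50,0,0,0,0,0,0],
])

```text
time: 16.85
tool_pos: [541.1, 173.5, 67.6]
tcp_rot: [-179.7, -0.1, 104.0]
ft_force: [0.3, 0.2, -2.0]
finger_gap: 58.3
```

```bash
python3 -c "
from h import *
plan(540.5,178.3,32,104.8,2)"
```

```text
t 16.9 J6 -1.0 from [541.1 173.5  67.6] [-1.797e+02 -1.000e-01  1.040e+02] n 2
[2.4, 0.3, 17.8] [-0.002, -0.001, -0.007]
[2.4, 0.3, 17.8] [-0.002, -0.001, -0.007]
```

Emit:
servo_tool([
  [50,3,0.5,10,-0.002,0,-0.007],
  [50,2.5,0,10,0,0,-0.007],
  [50,1,0,8,0,0,0],
  [50,0,0,5,0,0,0],
  [50,0,0,0,0,0,0],
  [50,0,0,0,0,0,0],
])

```text
time: 17.45
tool_pos: [541.8, 180.5, 35.0]
tcp_rot: [179.9, -0.1, 104.8]
ft_force: [-0.2, -0.0, -1.5]
finger_gap: 58.9
```

```bash
python3 -c "
from h import *
plan(540.5,178.3,22,104.8,2)"
```

```text
t 17.4 J6 -2.0 from [541.8 180.5  35. ] [ 1.799e+02 -1.000e-01  1.048e+02] n 2
[-0.9, -0.9, 6.5] [0.001, -0.001, 0.0]
[-0.9, -0.9, 6.5] [0.001, -0.001, 0.0]
```

Emit:
servo_tool([
  [50,-2,-1,4,0,0,0],
  [50,-1,-1,5,0,0,0],
  [50,0,0,3,0,0,0],
  [50,0,0,2,0,0,0],
  [50,0,0,1,0,0,0],
  [50,0,0,0,0,0,0],
])

```text
time: 18.05
tool_pos: [542.1, 178.3, 21.7]
tcp_rot: [179.7, -0.2, 104.8]
ft_force: [-0.2, -0.4, -3.3]
finger_gap: 59.0
```

```bash
python3 -c "
from h import *
plan(540.5,178.3,20,104.8,1)"
```

```text
t 18.1 J6 -2.0 from [542.1 178.3  21.7] [179.7  -0.2 104.8] n 1
[0.4, -1.5, 1.7] [0.006, -0.003, 0.001]
```

Emit:
servo_tool([
  [50,0,-1,2,0,0,0],
  [50,0,0,1.5,0,0,0],
  [50,0,0,1,0,0,0],
  [84,0,0,0,0,0,0],
  [84,0,0,0,0,0,0],
  [84,0,0,-25,0,0,0],
  [84,0,0,-40,0,0,0],
  [84,0,0,-40,0,0,0],
  [84,0,0,-30,0,0,0],
  [84,0,0,0,0,0,0],
])

```text
time: 19.05
tool_pos: [540.7, 177.1, 157.4]
tcp_rot: [179.6, -0.2, 104.8]
ft_force: [1.4, -0.4, 0.9]
finger_gap: 83.7
```

```bash
cat >> h.py <<'E'
def rackrollers(im,c,z=45):
    V=im.max(2); m=np.zeros_like(V); m[60:300,230:420]=V[60:300,230:420]<60
    for b,ce,st in blobs(m,500):
        r=cv2.minAreaRect(cv2.findContours(b,0,1)[0][0]); print('rack',ce.round(1),st,np.round(r[1],0),round(r[2],1),ray(c,ce,z)[0,:2].round(1))
E
python3 -c "
from h import *
s,im,c=rackpose(); cv2.imwrite('pics/w8.png',im); print(proj(c,[[529.3,221.4,33.7],[540.5,178.6,33.7],[552,136,12]]))
t=snapshot('top'); rotor(t); cv2.imwrite('pics/t4.png',t); rackrollers(im,c)
plan(605.5,-224,150,126.4)
"
```

```text
[[318.53679966 179.5663291 ]
 [318.39720109 233.11706313]
 [318.4696466  272.3158751 ]]
roller [ 617.8 -306.1] 84.2 -24.2 536
roller [ 605.1 -224.9] 79.3 36.0 545
roller [ 550.2 -356.9] 85.9 -83.8 547
rack [318.7 176.7] [ 279  151   80   53 4094] [52. 79.] 90.0 [528.5 224.7]
rack [319.9 230.7] [ 283  206   76   51 3657] [50. 75.] 90.0 [540.2 183.9]
t 19.1 J6 -2.0 from [538.5 176.6 152.9] [180.   -0.2 104.8] n 9
[-44.9, -4.2, 0.3] [0.0, -0.0, -0.042]
[-44.7, -6.0, 0.3] [0.0, -0.0, -0.042]
[-44.4, -7.9, 0.3] [0.0, -0.0, -0.042]
[-44.1, -9.8, 0.3] [0.0, -0.0, -0.042]
[-43.6, -11.6, 0.3] [0.0, -0.0, -0.042]
[-43.1, -13.4, 0.3] [0.0, -0.0, -0.042]
[-42.5, -15.2, 0.3] [0.0, -0.0, -0.042]
[-41.8, -17.0, 0.3] [0.0, -0.0, -0.042]
[-41.1, -18.7, 0.3] [0.0, -0.0, -0.042]
```

View pics/w8.png

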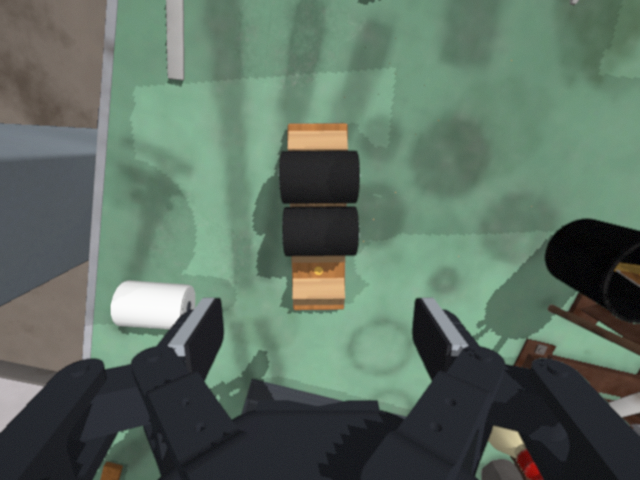

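Both rollers are seated at (319,177) and (320,231), with the third seat free. On to the next roller, pocket 36°.

Emit:
servo_tool([
  [82,-45,-4,0,0,0,-0.042],
  [82,-45,-6,0,0,0,-0.042],
  [82,-44,-8,0,0,0,-0.042],
  [82,-44,-10,0,0,0,-0.042],
  [82,-43,-12,0,0,0,-0.042],
  [82,-43,-14,0,0,0,-0.042],
  [82,-42,-16,0,0,0,-0.042],
  [82,-41,-17,0,0,0,-0.042],
  [82,-24,-12,0,0,0,-0.03],
  [82,0,0,0,0,0,0],
])

```text
time: 20.15
tool_pos: [592.1, -216.7, 127.7]
tcp_rot: [-179.0, -1.4, 126.9]
ft_force: [-0.0, 0.3, 0.3]
finger_gap: 82.0
```

Emit:
servo_tool([
  [82,0,0,0,0,0,0],
])

```text
time: 20.25
tool_pos: [590.8, -216.7, 125.3]
tcp_rot: [-179.0, -1.6, 126.7]
ft_force: [0.9, 1.7, 0.7]
finger_gap: 82.2
```

```bash
python3 -c "
from h import *
plan(605.3,-224.5,100,126.3,2)"
```

```text
t 20.2 J6 -61.0 from [ 590.8 -216.7  125.3] [-179.    -1.6  126.7] n 2
[-7.4, 3.5, 12.6] [-0.009, -0.014, 0.004]
[-7.4, 3.5, 12.6] [-0.009, -0.014, 0.004]
```

Emit:
servo_tool([
  [82,-8,4,5,-0.009,-0.014,0.004],
  [82,-8,4,10,-0.009,-0.014,0],
  [82,-1,1,8,0,0,0],
  [82,0,0,0,0,0,0],
  [82,0,0,0,0,0,0],
])

```text
time: 20.75
tool_pos: [607.6, -219.3, 96.5]
tcp_rot: [-179.9, -0.2, 126.7]
ft_force: [0.1, -0.1, 0.9]
finger_gap: 81.8
```

```bash
python3 -c "
from h import *
plan(605.3,-224.5,57,126.3,3)"
```

```text
t 20.8 J6 -61.0 from [ 607.6 -219.3   96.5] [-179.9   -0.2  126.7] n 3
[-0.9, -1.7, 13.2] [-0.0, -0.001, 0.002]
[-0.9, -1.6, 13.2] [-0.0, -0.001, 0.002]
[-0.9, -1.6, 13.2] [-0.0, -0.001, 0.002]
```

Emit:
servo_tool([
  [82,-2,-3,10,0,0,0],
  [82,-1,-2,12,0,0,0],
  [82,0,-1,10,0,0,0],
  [82,0,0,3,0,0,0],
  [82,0,0,0,0,0,0],
  [82,0,0,0,0,0,0],
])

```text
time: 21.35
tool_pos: [603.9, -224.9, 58.4]
tcp_rot: [-179.9, -0.2, 126.7]
ft_force: [-0.8, -0.2, -0.4]
finger_gap: 81.9
```

```bash
python3 -c "
from h import *
plan(605.3,-224.5,57,126.3,1)"
```

```text
t 21.4 J6 -62.0 from [ 603.9 -224.9   58.4] [-179.9   -0.2  126.7] n 1
[-0.5, 1.4, 1.4] [-0.001, -0.004, 0.008]
```

Emit:
servo_tool([
  [82,0,1,1,0,0,0.008],
  [50,0,0,0,0,0,0],
  [50,0,0,0,0,0,0],
  [50,0,0,0,0,0,0],
  [50,0,0,0,0,0,0],
  [50,0,0,-10,0,0,0],
  [50,0,0,-35,0,0,0],
  [50,0,0,-35,0,0,0],
  [50,0,0,-20,0,0,0],
  [50,0,0,0,0,0,0],
])

```text
time: 22.35
tool_pos: [604.1, -223.9, 162.2]
tcp_rot: [-179.9, -0.3, 126.2]
ft_force: [0.3, -0.4, -1.6]
finger_gap: 58.5
```

```bash
python3 -c "
from h import *
plan(551.7,136.1,160,104.8)"
```

```text
t 22.4 J6 -61.0 from [ 604.1 -223.9  162.2] [-179.9   -0.3  126.2] n 8
[40.2, 21.3, 0.3] [-0.0, -0.001, 0.047]
[41.1, 19.4, 0.3] [-0.0, -0.001, 0.047]
[42.0, 17.5, 0.3] [-0.0, -0.001, 0.047]
[42.8, 15.5, 0.3] [-0.0, -0.001, 0.047]
[43.4, 13.5, 0.3] [-0.0, -0.001, 0.047]
[44.0, 11.4, 0.3] [-0.0, -0.001, 0.047]
[44.5, 9.4, 0.3] [-0.0, -0.001, 0.047]
[44.9, 7.3, 0.3] [-0.0, -0.001, 0.047]
```

Emit:
servo_tool([
  [50,40,21,-2,0,0,0.047],
  [50,41,19,-2,0,0,0.047],
  [50,42,17,-2,0,0,0.047],
  [50,43,15,-2,0,0,0.047],
  [50,43,13,-2,0,0,0.047],
  [50,44,11,-2,0,0,0.047],
  [50,43,9,-2,0,0,0.047],
  [50,25,4,0,0,0,0.03],
  [50,0,0,0,0,0,0],
  [50,0,0,0,0,0,0],
])

```text
time: 23.35
tool_pos: [547.9, 124.3, 168.0]
tcp_rot: [-179.2, -0.4, 104.7]
ft_force: [0.7, -0.7, -1.7]
finger_gap: 58.8
```

```bash
python3 -c "
from h import *
plan(551.7,136.1,65,104.8,3)"
```

```text
t 23.4 J6 -7.0 from [547.9 124.3 168. ] [-179.2   -0.4  104.7] n 3
[3.5, 2.2, 34.3] [-0.004, -0.002, -0.001]
[3.5, 2.2, 34.3] [-0.004, -0.002, -0.001]
[3.5, 2.2, 34.3] [-0.004, -0.002, -0.001]
```

Emit:
servo_tool([
  [50,5,2,28,-0.004,0,0],
  [50,5,2,32,-0.004,0,0],
  [50,3,1,28,-0.002,0,0],
  [50,0,0,10,0,0,0],
  [50,0,0,0,0,0,0],
  [50,0,0,0,0,0,0],
])

```text
time: 23.95
tool_pos: [549.8, 132.3, 66.5]
tcp_rot: [-179.8, -0.3, 104.5]
ft_force: [0.0, 0.7, -2.1]
finger_gap: 58.6
```

```bash
python3 -c "
from h import *
plan(551.7,136.1,33,104.8,2)"
```

```text
t 23.9 J6 -6.0 from [549.8 132.3  66.5] [-179.8   -0.3  104.5] n 2
[1.6, 1.4, 16.7] [-0.002, -0.002, -0.003]
[1.6, 1.4, 16.7] [-0.002, -0.002, -0.003]
```

Emit:
servo_tool([
  [50,2,2,10,-0.002,-0.002,-0.003],
  [50,1,1,12,0,0,0],
  [50,0,0,10,0,0,0],
  [50,0,0,4,0,0,0],
  [50,0,0,0,0,0,0],
  [50,0,0,0,0,0,0],
])

```text
time: 24.55
tool_pos: [555.3, 135.9, 31.4]
tcp_rot: [179.7, -0.1, 104.6]
ft_force: [-0.4, -0.3, -2.4]
finger_gap: 58.8
```

```bash
python3 -c "
from h import *
plan(551.7,136.1,20,104.8,2)"
```

```text
t 24.6 J6 -6.0 from [555.3 135.9  31.4] [ 1.797e+02 -1.000e-01  1.046e+02] n 2
[0.6, -1.7, 5.7] [0.002, -0.001, -0.002]
[0.6, -1.7, 5.7] [0.002, -0.001, -0.002]
```

Emit:
servo_tool([
  [50,0.5,-3,4,0.004,0,0],
  [50,0,-1,3,0,0,0],
  [50,0,0,2,0,0,0],
  [50,0,0,1,0,0,0],
  [50,0,0,0,0,0,0],
  [50,0,0,0,0,0,0],
])

```text
time: 25.15
tool_pos: [551.8, 135.7, 21.8]
tcp_rot: [179.9, -0.1, 104.6]
ft_force: [-0.3, -0.5, -2.3]
finger_gap: 59.1
```

```bash
python3 -c "
from h import *
plan(551.7,136.1,19,104.8,1)"
```

```text
t 25.1 J6 -6.0 from [551.8 135.7  21.8] [ 1.799e+02 -1.000e-01  1.046e+02] n 1
[0.4, 0.0, 2.8] [0.002, -0.001, -0.003]
```

Emit:
servo_tool([
  [50,0,0,2,0,0,0],
  [50,0,0,1.5,0,0,0],
  [50,0,0,1,0,0,0],
  [84,0,0,0,0,0,0],
  [84,0,0,0,0,0,0],
  [84,0,0,-25,0,0,0],
  [84,0,0,-40,0,0,0],
  [84,0,0,-40,0,0,0],
  [84,0,0,-30,0,0,0],
  [84,0,0,0,0,0,0],
])

```text
time: 26.15
tool_pos: [552.2, 136.1, 159.8]
tcp_rot: [179.8, -0.1, 104.6]
ft_force: [-0.2, -0.2, 0.6]
finger_gap: 83.9
```

```bash
python3 -c "
from h import *
s,im,c=rackpose(); cv2.imwrite('pics/w9.png',im); print(proj(c,[[529.3,221.4,33.7],[540.5,178.6,33.7],[551.7,136,33.7]]))
t=snapshot('top'); rotor(t); cv2.imwrite('pics/t5.png',t); rackrollers(im,c)
plan(549,-351.5,150,186.2); plan(614,-304,150,66)
"
```

```text
[[317.81257874 122.80622066]
 [317.86112295 181.12676106]
 [317.9650751  233.85165658]]
roller [ 617.5 -306.6] 84.2 -24.6 537
roller [ 549.7 -357.4] 86.3 -84.2 567
rack [318.1 120.1] [ 277   92   83   57 4541] [56. 82.] 90.0 [529.2 222.7]
rack [319.2 178.1] [ 280  153   79   52 3955] [51. 78.] 90.0 [540.6 182.4]
rack [317.7 231.4] [ 281  207   74   50 3503] [48. 73.] 88.9 [550.1 141. ]
t 26.2 J6 -6.0 from [550.  135.8 155.3] [-179.9   -0.2  104.6] n 11
[-42.8, -11.3, 0.5] [0.0, -0.0, -0.129]
[-41.0, -16.7, 0.5] [0.0, -0.0, -0.129]
[-38.5, -21.9, 0.5] [0.0, -0.0, -0.129]
[-35.4, -26.6, 0.5] [0.0, -0.0, -0.129]
[-31.6, -31.0, 0.5] [0.0, -0.0, -0.129]
[-27.4, -34.8, 0.5] [0.0, -0.0, -0.129]
[-22.7, -38.1, 0.5] [0.0, -0.0, -0.129]
[-17.6, -40.7, 0.5] [0.0, -0.0, -0.129]
[-12.2, -42.6, 0.5] [0.0, -0.0, -0.129]
[-6.6, -43.8, 0.5] [0.0, -0.0, -0.129]
[-0.9, -44.3, 0.5] [0.0, -0.0, -0.129]
t 26.2 J6 -6.0 from [550.  135.8 155.3] [-179.9   -0.2  104.6] n 10
[-44.2, -4.9, 0.5] [-0.0, -0.0, 0.067]
[-44.4, -1.9, 0.5] [-0.0, -0.0, 0.067]
[-44.4, 1.1, 0.5] [-0.0, -0.0, 0.067]
[-44.3, 4.1, 0.5] [-0.0, -0.0, 0.067]
[-43.9, 7.0, 0.5] [-0.0, -0.0, 0.067]
[-43.3, 10.0, 0.5] [-0.0, -0.0, 0.067]
[-42.5, 12.9, 0.5] [-0.0, -0.0, 0.067]
[-41.6, 15.7, 0.5] [-0.0, -0.0, 0.067]
[-40.4, 18.5, 0.5] [-0.0, -0.0, 0.067]
[-39.1, 21.2, 0.5] [-0.0, -0.0, 0.067]
```

All three seats are filled. Next is the roller at 336°.

Emit:
servo_tool([
  [82,-44,-5,-2,0,0,0.067],
  [82,-44,-2,-2,0,0,0.067],
  [82,-44,1,-2,0,0,0.067],
  [82,-44,4,-2,0,0,0.067],
  [82,-44,7,-2,0,0,0.067],
  [82,-43,10,-2,0,0,0.067],
  [82,-43,13,-2,0,0,0.067],
  [82,-42,16,-2,0,0,0.067],
  [82,-40,18,-2,0,0,0.067],
  [82,-25,16,0,0,0,0.05],
])

```text
time: 27.25
tool_pos: [602.9, -297.3, 148.7]
tcp_rot: [-178.2, 0.1, 66.2]
ft_force: [0.7, 0.3, 0.2]
finger_gap: 82.1
```

Emit:
servo_tool([
  [82,0,0,0,0,0,0],
  [82,0,0,0,0,0,0],
])

```text
time: 27.45
tool_pos: [600.4, -301.3, 143.2]
tcp_rot: [-177.9, 0.1, 65.8]
ft_force: [0.7, 0.9, -0.7]
finger_gap: 82.2
```

```bash
python3 -c "
from h import *
plan(615,-305,100,66,2)"
```

```text
t 27.4 J6 -7.0 from [ 600.4 -301.3  143.2] [-1.779e+02  1.000e-01  6.580e+01] n 2
[1.3, 7.4, 21.6] [-0.019, 0.001, -0.002]
[1.3, 7.4, 21.6] [-0.019, 0.001, -0.002]
```

Emit:
servo_tool([
  [82,1,8,16,-0.019,0,-0.002],
  [82,1,8,16,-0.019,0,-0.002],
  [82,0,1,8,0,0,0],
  [82,0,0,0,0,0,0],
  [82,0,0,0,0,0,0],
])

```text
time: 27.95
tool_pos: [613.8, -300.3, 96.4]
tcp_rot: [-179.6, -0.0, 66.4]
ft_force: [0.5, 0.2, 0.5]
finger_gap: 82.0
```

```bash
python3 -c "
from h import *
s=sense(); im=snapshot('wrist'); cv2.imwrite('pics/w10.png',im); print(proj(cam('wrist',s),[[615,-305,72],[542,-272,70]]))
plan(615,-305,57,66,3)"
```

```text
[[326.45622914 288.81400983]
 [182.85629598 285.1370688 ]]
t 28.0 J6 -7.0 from [ 613.8 -300.3   96.5] [-179.6   -0.    66.4] n 3
[-1.3, 1.0, 13.2] [-0.003, -0.0, 0.002]
[-1.3, 1.0, 13.2] [-0.003, -0.0, 0.002]
[-1.3, 1.0, 13.2] [-0.003, -0.0, 0.002]
```

View pics/w10.png

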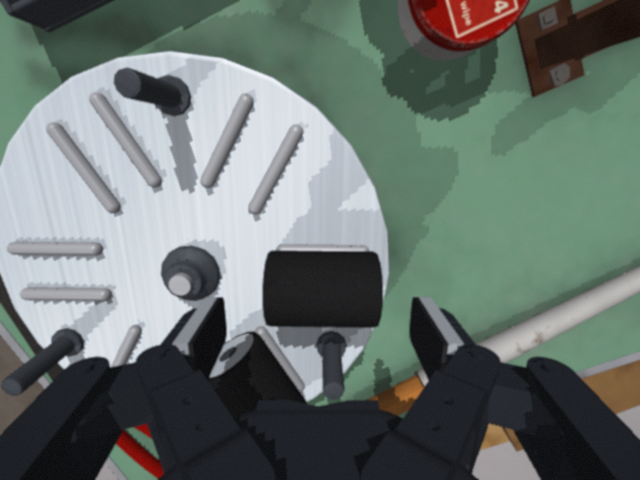

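The roller centre is at (322,288), within 2 mm of expected. Descending and gripping.

Emit:
servo_tool([
  [82,-2,0,10,0,0,0],
  [82,-2,1,12,0,0,0],
  [82,0,0,10,0,0,0],
  [82,0,0,3,0,0,0],
  [82,0,0,0,0,0,0],
  [82,0,0,0,0,0,0],
])

```text
time: 28.6
tool_pos: [613.2, -304.8, 59.9]
tcp_rot: [-179.7, -0.0, 66.4]
ft_force: [-0.4, -1.0, -0.5]
finger_gap: 82.0
```

```bash
python3 -c "
from h import *
plan(614,-304.3,57,66,1)"
```

```text
t 28.6 J6 -7.0 from [ 613.2 -304.8   59.9] [-179.7   -0.    66.4] n 1
[0.8, 0.5, 2.9] [-0.006, -0.0, 0.007]
```

Emit:
servo_tool([
  [82,1,0,3,-0.006,0,0.007],
  [50,0,0,0,0,0,0],
  [50,0,0,0,0,0,0],
  [50,0,0,0,0,0,0],
  [50,0,0,0,0,0,0],
  [50,0,0,-10,0,0,0],
  [50,0,0,-35,0,0,0],
  [50,0,0,-35,0,0,0],
  [50,0,0,-20,0,0,0],
  [50,0,0,0,0,0,0],
])

```text
time: 29.6
tool_pos: [612.7, -303.2, 161.4]
tcp_rot: [-179.9, -0.0, 66.0]
ft_force: [0.5, -0.3, -2.0]
finger_gap: 58.7
```

```bash
python3 -c "
from h import *
plan(534.9,199.9,175,104.8)"
```

```text
t 29.6 J6 -7.0 from [ 612.7 -303.2  161.4] [-179.9   -0.    66. ] n 12
[35.6, -23.0, -1.1] [-0.0, -0.0, -0.056]
[36.9, -20.9, -1.1] [-0.0, -0.0, -0.056]
[38.0, -18.8, -1.1] [-0.0, -0.0, -0.056]
[39.0, -16.7, -1.1] [-0.0, -0.0, -0.056]
[39.9, -14.4, -1.1] [-0.0, -0.0, -0.056]
[40.6, -12.2, -1.1] [-0.0, -0.0, -0.056]
[41.3, -9.8, -1.1] [-0.0, -0.0, -0.056]
[41.8, -7.5, -1.1] [-0.0, -0.0, -0.056]
[42.1, -5.1, -1.1] [-0.0, -0.0, -0.056]
[42.3, -2.7, -1.1] [-0.0, -0.0, -0.056]
[42.4, -0.3, -1.1] [-0.0, -0.0, -0.056]
[42.4, 2.1, -1.1] [-0.0, -0.0, -0.056]
```

Emit:
servo_tool([
  [50,36,-23,-3,0,0,-0.056],
  [50,37,-21,-3,0,0,-0.056],
  [50,38,-19,-3,0,0,-0.056],
  [50,39,-17,-3,0,0,-0.056],
  [50,40,-14,-3,0,0,-0.056],
  [50,41,-12,-3,0,0,-0.056],
  [50,41,-10,-3,0,0,-0.056],
  [50,42,-7,-3,0,0,-0.056],
  [50,42,-5,-3,0,0,-0.056],
  [50,42,-3,-3,0,0,-0.056],
])

```text
time: 30.6
tool_pos: [539.5, 125.3, 182.3]
tcp_rot: [-179.4, -0.2, 98.7]
ft_force: [0.9, -0.1, -1.1]
finger_gap: 59.0
```

Emit:
servo_tool([
  [50,42,0,-2,0,0,-0.056],
  [50,22,2,0,0,0,-0.03],
  [50,0,0,0,0,0,0],
  [50,0,0,0,0,0,0],
])

```text
time: 31.0
tool_pos: [526.1, 196.5, 180.8]
tcp_rot: [-179.2, -0.3, 104.4]
ft_force: [-0.2, 0.5, -2.5]
finger_gap: 58.9
```

```bash
python3 -c "
from h import *
plan(534.9,199.9,105,104.8,3)"
```

```text
t 31.0 J6 1.0 from [526.1 196.5 180.8] [-179.2   -0.3  104.4] n 3
[0.4, 3.1, 25.3] [-0.005, -0.002, -0.003]
[0.4, 3.1, 25.3] [-0.005, -0.002, -0.003]
[0.3, 3.1, 25.3] [-0.005, -0.002, -0.003]
```

Emit:
servo_tool([
  [50,0,4,18,-0.005,0,-0.003],
  [50,0,4,25,-0.005,0,-0.003],
  [50,0,2,22,-0.003,0,0],
  [50,0,0,10,0,0,0],
  [50,0,0,0,0,0,0],
  [50,0,0,0,0,0,0],
])

```text
time: 31.6
tool_pos: [536.2, 192.8, 102.1]
tcp_rot: [-179.8, -0.2, 104.2]
ft_force: [0.1, -0.1, -1.8]
finger_gap: 58.4
```

```bash
python3 -c "
from h import *
plan(534.9,199.9,67,104.8,2)"
```

```text
t 31.6 J6 0.0 from [536.2 192.8 102.1] [-179.8   -0.2  104.2] n 2
[3.6, 0.2, 17.5] [-0.001, -0.002, -0.005]
[3.6, 0.2, 17.5] [-0.001, -0.002, -0.005]
```

Emit:
servo_tool([
  [50,4,0,10,-0.002,0,-0.005],
  [50,3,0,11,0,0,-0.004],
  [50,1,0,8,0,0,0],
  [50,0,0,4,0,0,0],
  [50,0,0,0,0,0,0],
  [50,0,0,0,0,0,0],
])

```text
time: 32.2
tool_pos: [535.8, 201.6, 69.2]
tcp_rot: [179.8, -0.2, 104.8]
ft_force: [-0.3, 0.1, -2.5]
finger_gap: 58.8
```

```bash
python3 -c "
from h import *
plan(534.9,199.9,57,104.8,1)"
```

```text
t 32.2 J6 1.0 from [535.8 201.6  69.2] [179.8  -0.2 104.8] n 1
[-1.4, -1.3, 12.2] [0.004, -0.003, -0.001]
```

Emit:
servo_tool([
  [50,-2,-1,3,0.003,0,0],
  [50,0,0,3,0,0,0],
  [50,0,0,3,0,0,0],
  [50,0,0,1.5,0,0,0],
  [50,0,0,0,0,0,0],
  [50,0,0,0,0,0,0],
])

```text
time: 32.8
tool_pos: [536.1, 199.3, 58.7]
tcp_rot: [179.9, -0.2, 104.7]
ft_force: [-1.2, -0.8, -1.5]
finger_gap: 58.8
```

```bash
python3 -c "
from h import *
plan(534.9,199.9,55,104.8,1)"
```

```text
t 32.8 J6 0.0 from [536.1 199.3  58.7] [179.9  -0.2 104.7] n 1
[0.9, -1.0, 3.7] [0.002, -0.003, -0.001]
```

Emit:
servo_tool([
  [50,1,-1,2,0,0,0],
  [50,0,0,1.5,0,0,0],
  [50,0,0,1,0,0,0],
  [50,0,0,0,0,0,0],
])

```text
time: 33.2
tool_pos: [535.3, 200.8, 56.1]
tcp_rot: [179.8, -0.2, 104.8]
ft_force: [-0.4, -0.8, -0.9]
finger_gap: 58.8
```

```bash
python3 -c "
from h import *
plan(534.9,199.9,54,104.8,1)"
```

```text
t 33.2 J6 0.0 from [535.3 200.8  56.1] [179.8  -0.2 104.8] n 1
[-0.7, -0.7, 2.1] [0.004, -0.004, -0.001]
```

Emit:
servo_tool([
  [50,-0.5,-0.5,1.5,0,0,0],
  [50,0,0,0.5,0,0,0],
  [84,0,0,0,0,0,0],
  [84,0,0,0,0,0,0],
  [84,0,0,0,0,0,0],
  [84,0,0,-20,0,0,0],
  [84,0,0,-40,0,0,0],
  [84,0,0,-40,0,0,0],
  [84,0,0,-25,0,0,0],
  [84,0,0,0,0,0,0],
])

```text
time: 34.2
tool_pos: [533.9, 199.3, 182.5]
tcp_rot: [179.9, -0.2, 104.7]
ft_force: [0.6, 0.5, 0.3]
finger_gap: 83.9
```

```bash
python3 -c "
from h import *
s,im,c=rackpose(); cv2.imwrite('pics/w11.png',im); print(proj(c,[[534.9,199.9,69.5],[551.7,136.1,33.7],[534.9,199.9,90]]))
t=snapshot('top'); rotor(t); cv2.imwrite('pics/t6.png',t); rackrollers(im,c,80)
plan(549.5,-352.5,160,186)
"
```

```text
[[320.31564956 238.11196317]
 [319.88694762 293.16121946]
 [320.53631978 245.87281141]]
roller [ 549.4 -357.5] 86.4 -84.4 528
rack [320.1 237.2] [ 281  178   79  122 8638] [121.  78.] 90.0 [533.7 203.5]
t 34.3 J6 0.0 from [532.1 198.8 178.5] [-179.8   -0.2  104.7] n 12
[-44.8, -10.3, 1.5] [-0.0, -0.0, -0.118]
[-43.3, -15.5, 1.5] [-0.0, -0.0, -0.118]
[-41.1, -20.5, 1.5] [-0.0, -0.0, -0.118]
[-38.4, -25.2, 1.5] [-0.0, -0.0, -0.118]
[-35.2, -29.6, 1.5] [-0.0, -0.0, -0.118]
[-31.5, -33.5, 1.5] [-0.0, -0.0, -0.118]
[-27.3, -37.0, 1.5] [-0.0, -0.0, -0.118]
[-22.7, -39.9, 1.5] [-0.0, -0.0, -0.118]
[-17.9, -42.3, 1.5] [-0.0, -0.0, -0.118]
[-12.8, -44.2, 1.5] [-0.0, -0.0, -0.118]
[-7.5, -45.4, 1.5] [-0.0, -0.0, -0.118]
[-2.1, -45.9, 1.5] [-0.0, -0.0, -0.118]
```

View pics/w11.png

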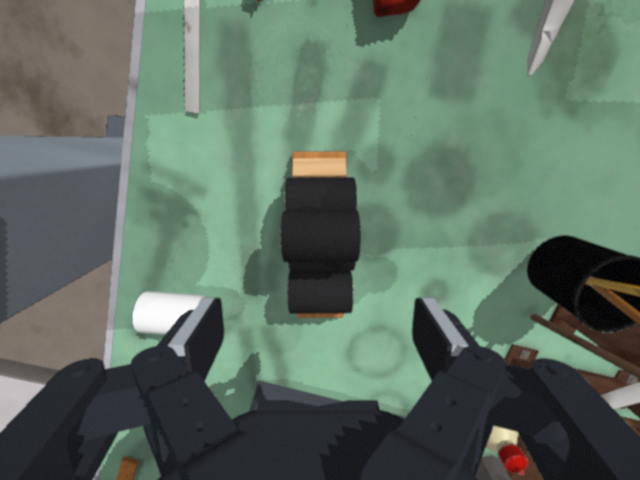

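The fourth roller is saddled in place at (320,237). Now the last one, pocket 276°.

Emit:
servo_tool([
  [82,-45,-10,0,0,0,-0.118],
  [82,-43,-15,0,0,0,-0.118],
  [82,-41,-20,0,0,0,-0.118],
  [82,-38,-25,0,0,0,-0.118],
  [82,-35,-30,0,0,0,-0.118],
  [82,-31,-33,0,0,0,-0.118],
  [82,-27,-37,0,0,0,-0.118],
  [82,-23,-40,0,0,0,-0.118],
  [82,-18,-42,0,0,0,-0.118],
  [82,-13,-44,0,0,0,-0.118],
])

```text
time: 35.3
tool_pos: [545.4, -266.2, 153.1]
tcp_rot: [179.5, -1.9, 175.5]
ft_force: [0.9, 0.9, 0.4]
finger_gap: 82.0
```

Emit:
servo_tool([
  [82,-7,-40,0,0,0,-0.11],
  [82,-2,-20,0,0,0,-0.07],
  [82,0,0,0,0,0,0],
  [82,0,0,0,0,0,0],
])

```text
time: 35.7
tool_pos: [546.0, -333.1, 141.1]
tcp_rot: [178.7, -2.4, -174.0]
ft_force: [-0.4, 0.4, -0.8]
finger_gap: 82.5
```

```bash
python3 -c "
from h import *
plan(549.5,-352,105,186,3)"
```

```text
t 35.7 J6 -131.0 from [ 546.  -333.1  141.1] [ 178.7   -2.4 -174. ] n 3
[-0.5, -6.4, 12.0] [0.008, -0.014, -0.0]
[-0.5, -6.4, 12.0] [0.008, -0.014, -0.0]
[-0.5, -6.4, 12.0] [0.008, -0.014, -0.0]
```

Emit:
servo_tool([
  [82,0,-7,6,0.008,-0.014,0],
  [82,0,-7,10,0.008,-0.014,0],
  [82,0,-6,10,0.008,-0.014,0],
  [82,0,0,4,0,0,0],
  [82,0,0,0,0,0,0],
  [82,0,0,0,0,0,0],
])

```text
time: 36.3
tool_pos: [546.7, -346.3, 105.2]
tcp_rot: [179.9, -0.1, -174.0]
ft_force: [0.5, -0.7, 0.2]
finger_gap: 82.0
```

```bash
python3 -c "
from h import *
plan(549.2,-352,57,186,3)"
```

```text
t 36.3 J6 -133.0 from [ 546.7 -346.3  105.2] [ 1.799e+02 -1.000e-01 -1.740e+02] n 3
[-0.6, -2.0, 16.1] [0.001, -0.0, 0.0]
[-0.6, -2.0, 16.1] [0.001, -0.0, 0.0]
[-0.6, -2.0, 16.1] [0.001, -0.0, 0.0]
```

Emit:
servo_tool([
  [82,-1,-3,14,0,0,0],
  [82,-1,-2,15,0,0,0],
  [82,0,-1,11,0,0,0],
  [82,0,0,4,0,0,0],
  [82,0,0,0,0,0,0],
  [82,0,0,0,0,0,0],
])

```text
time: 36.9
tool_pos: [550.0, -351.4, 57.0]
tcp_rot: [179.9, -0.1, -174.0]
ft_force: [-0.1, 0.1, 0.5]
finger_gap: 82.0
```

```bash
python3 -c "
from h import *
plan(549.2,-352,57,186,1)"
```

```text
t 36.9 J6 -133.0 from [ 550.  -351.4   57. ] [ 1.799e+02 -1.000e-01 -1.740e+02] n 1
[0.9, -0.5, 0.0] [0.002, -0.001, 0.001]
```

Emit:
servo_tool([
  [50,1,0,0,0,0,0],
  [50,0,0,0,0,0,0],
  [50,0,0,0,0,0,0],
  [50,0,0,0,0,0,0],
  [50,0,0,-10,0,0,0],
  [50,0,0,-35,0,0,0],
  [50,0,0,-35,0,0,0],
  [50,0,0,-35,0,0,0],
  [50,0,0,0,0,0,0],
])

```text
time: 37.8
tool_pos: [548.4, -351.3, 178.7]
tcp_rot: [179.8, -0.1, -174.0]
ft_force: [0.4, -0.6, 0.2]
finger_gap: 58.9
```

```bash
python3 -c "
from h import *
plan(546.1,157.3,180,104.8)"
```

```text
t 37.8 J6 -133.0 from [ 548.4 -351.3  178.7] [ 1.798e+02 -1.000e-01 -1.740e+02] n 12
[-4.3, 42.2, -0.1] [0.0, -0.0, 0.118]
[0.7, 42.4, -0.1] [0.0, -0.0, 0.118]
[5.7, 42.0, -0.1] [0.0, -0.0, 0.118]
[10.6, 41.0, -0.1] [0.0, -0.0, 0.118]
[15.4, 39.5, -0.1] [0.0, -0.0, 0.118]
[19.9, 37.4, -0.1] [0.0, -0.0, 0.118]
[24.2, 34.8, -0.1] [0.0, -0.0, 0.118]
[28.1, 31.7, -0.1] [0.0, -0.0, 0.118]
[31.7, 28.2, -0.1] [0.0, -0.0, 0.118]
[34.8, 24.2, -0.1] [0.0, -0.0, 0.118]
[37.4, 20.0, -0.1] [0.0, -0.0, 0.118]
[39.5, 15.4, -0.1] [0.0, -0.0, 0.118]
```

Emit:
servo_tool([
  [50,-4,42,-2,0,0,0.118],
  [50,1,42,-2,0,0,0.118],
  [50,6,42,-2,0,0,0.118],
  [50,11,41,-2,0,0,0.118],
  [50,15,39,-2,0,0,0.118],
  [50,20,37,-2,0,0,0.118],
  [50,24,35,-2,0,0,0.118],
  [50,28,32,-2,0,0,0.118],
  [50,32,28,-2,0,0,0.118],
  [50,35,24,-2,0,0,0.118],
])

```text
time: 38.8
tool_pos: [551.7, 80.0, 201.8]
tcp_rot: [180.0, 0.1, 115.3]
ft_force: [0.3, -0.2, -1.4]
finger_gap: 59.1
```

Emit:
servo_tool([
  [50,37,20,-2,0,0,0.118],
  [50,22,8,0,0,0,0.07],
  [50,0,0,0,0,0,0],
  [50,0,0,0,0,0,0],
])

```text
time: 39.2
tool_pos: [552.9, 154.1, 204.2]
tcp_rot: [179.9, 0.0, 104.3]
ft_force: [0.3, -0.4, -1.2]
finger_gap: 58.9
```

```bash
python3 -c "
from h import *
plan(546.1,157.3,105,104.8,3)"
```

```text
t 39.2 J6 -4.0 from [552.9 154.1 204.2] [179.9   0.  104.3] n 3
[1.6, -1.9, 33.1] [0.001, 0.0, -0.003]
[1.6, -1.9, 33.1] [0.001, 0.0, -0.003]
[1.6, -1.9, 33.1] [0.001, 0.0, -0.003]
```

Emit:
servo_tool([
  [50,2,-2,28,0,0,-0.003],
  [50,2,-2,32,0,0,-0.003],
  [50,2,-2,28,0,0,0],
  [50,0,0,8,0,0,0],
  [50,0,0,0,0,0,0],
  [50,0,0,0,0,0,0],
])

```text
time: 39.8
tool_pos: [547.7, 152.6, 108.1]
tcp_rot: [179.7, 0.1, 104.7]
ft_force: [0.8, 0.4, -0.9]
finger_gap: 59.0
```

```bash
python3 -c "
from h import *
plan(546.1,157.1,67,104.8,2)"
```

```text
t 39.8 J6 -4.0 from [547.7 152.6 108.1] [1.797e+02 1.000e-01 1.047e+02] n 2
[2.3, -0.2, 20.6] [0.003, 0.001, -0.001]
[2.4, -0.2, 20.6] [0.003, 0.001, -0.001]
```

Emit:
servo_tool([
  [50,2.5,0,12,0.003,0,0],
  [50,2,0,13,0.002,0,0],
  [50,0.5,0,10,0,0,0],
  [50,0,0,4,0,0,0],
  [50,0,0,0,0,0,0],
  [50,0,0,0,0,0,0],
])

```text
time: 40.4
tool_pos: [549.5, 157.9, 69.7]
tcp_rot: [179.7, 0.2, 104.7]
ft_force: [-0.4, 0.1, -1.8]
finger_gap: 58.5
```

```bash
python3 -c "
from h import *
plan(546.1,157.1,57,104.8,1)"
```

```text
t 40.4 J6 -4.0 from [549.5 157.9  69.7] [179.7   0.2 104.7] n 1
[0.1, -3.5, 12.7] [0.006, 0.003, -0.003]
```

Emit:
servo_tool([
  [50,0,-3,3,0.004,0,0],
  [50,0,-0.5,3,0,0,0],
  [50,0,0,3,0,0,0],
  [50,0,0,1.5,0,0,0],
  [50,0,0,0.5,0,0,0],
  [50,0,0,0,0,0,0],
])

```text
time: 41.0
tool_pos: [546.5, 157.0, 58.8]
tcp_rot: [179.8, 0.2, 104.7]
ft_force: [0.6, 0.1, -0.8]
finger_gap: 58.8
```

```bash
python3 -c "
from h import *
plan(546.1,157.1,55,104.8,1)"
```

```text
t 41.0 J6 -4.0 from [546.5 157.   58.8] [179.8   0.2 104.7] n 1
[0.2, -0.4, 3.8] [0.003, 0.003, -0.002]
```

Emit:
servo_tool([
  [50,0,0,2,0,0,0],
  [50,0,0,1.5,0,0,0],
  [50,0,0,0.5,0,0,0],
  [50,0,0,0,0,0,0],
])

```text
time: 41.4
tool_pos: [547.1, 157.3, 56.1]
tcp_rot: [179.8, 0.2, 104.7]
ft_force: [-0.2, -0.0, -0.7]
finger_gap: 59.1
```

```bash
python3 -c "
from h import *
plan(546.1,157.1,54,104.8,1)"
```

```text
t 41.4 J6 -4.0 from [547.1 157.3  56.1] [179.8   0.2 104.7] n 1
[0.0, -1.1, 2.1] [0.004, 0.003, -0.002]
```

Emit:
servo_tool([
  [50,0,-0.5,1.5,0,0,0],
  [50,0,0,0.5,0,0,0],
  [84,0,0,0,0,0,0],
  [84,0,0,0,0,0,0],
  [84,0,0,0,0,0,0],
  [84,0,0,-20,0,0,0],
  [84,0,0,-40,0,0,0],
  [84,0,0,-40,0,0,0],
  [84,0,0,-25,0,0,0],
  [84,0,0,0,0,0,0],
])

```text
time: 42.4
tool_pos: [545.3, 157.1, 182.3]
tcp_rot: [179.9, 0.1, 104.7]
ft_force: [0.9, 1.3, 0.3]
finger_gap: 84.0
```

```bash
python3 -c "
from h import *
s,im,c=rackpose(); print(proj(c,[[534.9,199.9,69.5],[546.1,157.3,69.5]]),s['tool_pos'])
t=snapshot('top'); cv2.imwrite('pics/t7.png',t)
a=np.hstack([cv2.resize(im[80:330,200:450],(400,400)),cv2.resize(t[150:320,285:495],(400,324))[:324].copy() if 0 else cv2.copyMakeBorder(cv2.resize(t[165:305,290:490],(400,280)),0,120,0,0,0)])
cv2.imwrite('pics/v14.png',a)
"
```

```text
[[320.002365   182.54420121]
 [319.97555674 237.71864883]] [545.28309721 157.09269049 182.31004168]
```

View pics/v14.png

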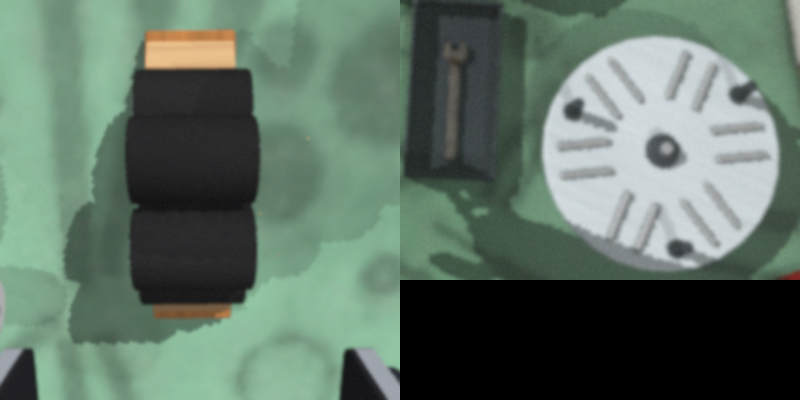

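The pyramid of five stands straight in the rack, the spanner is in the tray, and the rotor is empty. Its posts are at about 66°, 186° and 306°. I'll push the near post at 186°, which is at about (441,-282), toward -y.

```bash
python3 -c "
from h import *
t=cv2.imread('pics/t7.png'); c=cam('top')
# post tops in the crop (2x from 290,165)
P=ray(c,np.array([[574-400,108],[738-400,94],[678-400,248]])/2+[290,165],92)[:,:2]; d=P-[541,-271.5]; print(P.round(0),np.hypot(*d.T).round(0),np.degrees(np.arctan2(d[:,1],d[:,0])).round(1))
plan(447,-215,160,90)"
```

```text
[[ 576. -178.]
 [ 593. -340.]
 [ 441. -277.]] [100.  86. 100.] [  69.7  -52.8 -176.6]
t 42.5 J6 -4.0 from [543.5 156.7 178.3] [-1.798e+02  1.000e-01  1.047e+02] n 9
[-37.2, -20.8, 2.0] [-0.0, 0.0, 0.028]
[-37.8, -19.8, 2.0] [-0.0, 0.0, 0.028]
[-38.4, -18.7, 2.0] [-0.0, 0.0, 0.028]
[-38.9, -17.6, 2.0] [-0.0, 0.0, 0.028]
[-39.4, -16.5, 2.0] [-0.0, 0.0, 0.028]
[-39.8, -15.3, 2.0] [-0.0, 0.0, 0.028]
[-40.2, -14.2, 2.0] [-0.0, 0.0, 0.028]
[-40.6, -13.0, 2.0] [-0.0, 0.0, 0.028]
[-41.0, -11.9, 2.0] [-0.0, 0.0, 0.028]
```

Emit:
servo_tool([
  [40,-37,-20,-2,0,0,0.028],
  [20,-38,-19,-2,0,0,0.028],
  [0,-38,-18,-2,0,0,0.028],
  [0,-39,-17,-2,0,0,0.028],
  [0,-39,-16,-2,0,0,0.028],
  [0,-40,-14,-2,0,0,0.028],
  [0,-40,-13,-2,0,0,0.028],
  [0,-40,-12,-2,0,0,0.028],
  [0,-20,-6,0,0,0,0.02],
  [0,0,0,0,0,0,0],
])

```text
time: 43.5
tool_pos: [444.6, -200.6, 174.6]
tcp_rot: [-178.2, -0.2, 90.3]
ft_force: [0.3, -0.8, -0.1]
finger_gap: 0.2
```

Emit:
servo_tool([
  [0,0,0,0,0,0,0],
])

```text
time: 43.6
tool_pos: [443.6, -200.3, 172.8]
tcp_rot: [-178.1, -0.3, 90.3]
ft_force: [-0.5, 0.2, 0.6]
finger_gap: 0.2
```

```bash
python3 -c "
from h import *
plan(447,-225,79,90,4)"
```

```text
t 43.6 J6 -30.0 from [ 443.6 -200.3  172.8] [-178.1   -0.3   90.3] n 4
[-6.2, 0.8, 23.5] [-0.008, -0.001, 0.001]
[-6.2, 0.8, 23.5] [-0.008, -0.001, 0.001]
[-6.2, 0.8, 23.5] [-0.008, -0.001, 0.001]
[-6.2, 0.8, 23.5] [-0.008, -0.001, 0.001]
```

Emit:
servo_tool([
  [0,-6,1,22,-0.008,0,0],
  [0,-6,1,26,-0.008,0,0],
  [0,-6,1,24,-0.008,0,0],
  [0,-4,0,12,-0.004,0,0],
  [0,0,0,0,0,0,0],
  [0,0,0,0,0,0,0],
])

```text
time: 44.2
tool_pos: [444.6, -213.7, 81.1]
tcp_rot: [-179.4, -0.7, 90.8]
ft_force: [-0.1, -0.0, -0.5]
finger_gap: 0.3
```

```bash
python3 -c "
from h import *
plan(447,-228,78,90,1)
t=snapshot('top'); cv2.imwrite('pics/t8.png',t); im=snapshot('wrist'); cv2.imwrite('pics/w12.png',im)"
```

```text
t 44.2 J6 -33.0 from [ 444.6 -213.7   81.1] [-179.4   -0.7   90.8] n 1
[-14.4, 2.2, 3.1] [-0.01, -0.012, 0.014]
```

View pics/w12.png

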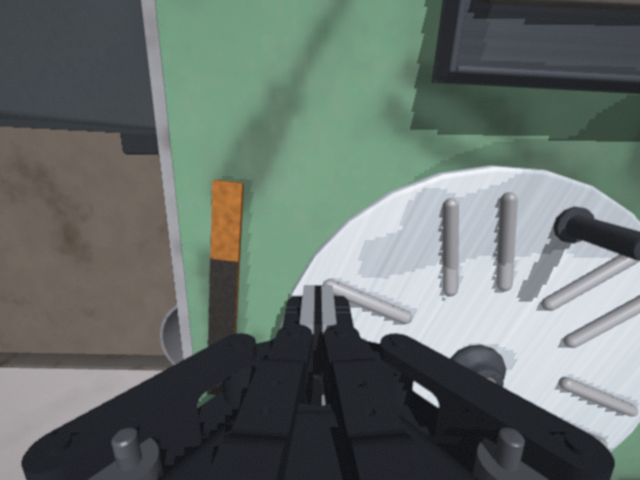

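The closed fingers stand behind the near post, which is hidden under them. Pushing now.

Emit:
servo_tool([
  [0,-20,2,1,0,0,0],
  [0,-30,1,0,0,0,0],
  [0,-32,5,0,0,0,0],
  [0,-32,8,0,0,0,0],
  [0,-6,4,-35,0,0,0],
  [0,0,0,-48,0,0,0],
  [0,0,0,-40,0,0,0],
  [0,0,0,-20,0,0,0],
  [0,0,0,0,0,0,0],
])

```text
time: 45.2
tool_pos: [479.0, -332.2, 234.0]
tcp_rot: [179.4, -0.9, 91.3]
ft_force: [-1.1, -1.6, 0.1]
finger_gap: 0.0
```

```bash
cat > spin.py <<'E'
from h import *
from scipy.optimize import least_squares
def th(im):
    c=cam('top'); V=cv2.cvtColor(im,cv2.COLOR_BGR2HSV)[...,2]; m=np.zeros_like(V); m[175:305,358:485]=V[175:305,358:485]<75
    out=[]
    for b,ce,st in blobs(m,8):
        p=ray(c,ce,85)[0,:2]-[541,-271.5]; r=np.hypot(*p)
        if 80<r<112 and st[4]<150: out.append(np.degrees(np.arctan2(p[1],p[0])).round(0))
    return out
E
python3 -c "
from spin import *
for i in range(6):
    s=sense(); t=snapshot('top'); print(round(s['time'],2),th(t))
    if i==5: cv2.imwrite('pics/t9.png',t)
print(s['tool_pos'])"
```

```text
45.2 [np.float64(-41.0), np.float64(81.0), np.float64(-165.0)]
45.25 [np.float64(-31.0), np.float64(91.0), np.float64(-156.0)]
45.3 [np.float64(-22.0), np.float64(99.0), np.float64(-146.0)]
45.35 [np.float64(-12.0), np.float64(108.0), np.float64(-137.0)]
45.4 [np.float64(-2.0), np.float64(117.0), np.float64(-128.0)]
45.45 [np.float64(6.0), np.float64(-119.0), np.float64(124.0)]
[ 476.27317639 -330.1578885   226.63672544]
```

The rotor is free at about 3.3 rad/s. Moving the arm clear while it runs down.

Emit:
servo_tool([
  [0,30,-10,-10,0,0,0],
  [0,40,-15,-10,0,0,0],
  [0,40,-15,-10,0,0,0],
  [0,40,-5,-5,0,0,0],
  [0,40,0,-5,0,0,0],
  [0,25,0,-5,0,0,0],
  [0,0,0,0,0,0,0],
  [0,0,0,0,0,0,0],
  [0,0,0,0,0,0,0],
  [0,0,0,0,0,0,0],
])

```text
time: 46.5
tool_pos: [418.6, -109.1, 264.1]
tcp_rot: [-179.0, -2.1, 91.1]
ft_force: [0.2, -0.1, -0.4]
finger_gap: -0.1
```

Emit:
servo_tool([
  [0,0,0,-1,0,0,0],
  [0,0,0,-1,0,0,0],
  [0,0,0,-1,0,0,0],
  [0,0,0,-1,0,0,0],
  [0,0,0,-1,0,0,0],
  [0,0,0,-1,0,0,0],
  [0,0,0,-1,0,0,0],
  [0,0,0,-1,0,0,0],
  [0,0,0,-1,0,0,0],
  [0,0,0,-1,0,0,0],
])

```text
time: 47.5
tool_pos: [418.6, -111.7, 274.0]
tcp_rot: [-178.9, -2.1, 90.9]
ft_force: [-0.9, 0.0, 0.7]
finger_gap: 0.4
```

Emit:
servo_tool([
  [0,0,0,-1,0,0,0],
  [0,0,0,-1,0,0,0],
  [0,0,0,-1,0,0,0],
  [0,0,0,-1,0,0,0],
  [0,0,0,-1,0,0,0],
  [0,0,0,-1,0,0,0],
  [0,0,0,-1,0,0,0],
  [0,0,0,-1,0,0,0],
  [0,0,0,-1,0,0,0],
  [0,0,0,-1,0,0,0],
])

```text
time: 48.5
tool_pos: [418.8, -112.1, 284.9]
tcp_rot: [-178.9, -2.1, 90.9]
ft_force: [-0.3, 0.8, 0.2]
finger_gap: 0.2
```

Emit:
servo_tool([
  [0,0,0,-1,0,0,0],
  [0,0,0,-1,0,0,0],
  [0,0,0,-1,0,0,0],
  [0,0,0,-1,0,0,0],
  [0,0,0,-1,0,0,0],
  [0,0,0,-1,0,0,0],
  [0,0,0,-1,0,0,0],
  [0,0,0,-1,0,0,0],
  [0,0,0,-1,0,0,0],
  [0,0,0,-1,0,0,0],
])

```text
time: 49.5
tool_pos: [419.0, -112.5, 295.8]
tcp_rot: [-178.8, -2.1, 90.9]
ft_force: [0.3, 0.3, 0.3]
finger_gap: 0.1
```

```bash
python3 -c "
from spin import *
for i in range(3):
    s=sense(); t=snapshot('top'); print(round(s['time'],2),th(t))
print(s['tool_pos'],s['ft_force'])"
```

```text
49.5 []
49.55 []
49.6 []
[ 419.06036564 -112.48888445  295.84974043] [-0.38874814  0.10452702  0.47230886]
```

Emit:
servo_tool([
  [0,0,0,0,0,0,0],
  [0,0,0,0,0,0,0],
  [0,0,0,0,0,0,0],
  [0,0,0,0,0,0,0],
  [0,0,0,0,0,0,0],
  [0,0,0,0,0,0,0],
  [0,0,0,0,0,0,0],
  [0,0,0,0,0,0,0],
  [0,0,0,0,0,0,0],
  [0,0,0,0,0,0,0],
])

```text
time: 50.65
tool_pos: [418.9, -112.5, 295.5]
tcp_rot: [-178.8, -2.1, 90.9]
ft_force: [-0.2, -0.1, 0.4]
finger_gap: -0.1
```

Emit:
servo_tool([
  [0,0,0,0,0,0,0],
  [0,0,0,0,0,0,0],
  [0,0,0,0,0,0,0],
  [0,0,0,0,0,0,0],
  [0,0,0,0,0,0,0],
  [0,0,0,0,0,0,0],
  [0,0,0,0,0,0,0],
  [0,0,0,0,0,0,0],
  [0,0,0,0,0,0,0],
  [0,0,0,0,0,0,0],
])

```text
time: 51.65
tool_pos: [418.9, -112.4, 295.5]
tcp_rot: [-178.8, -2.1, 90.9]
ft_force: [0.8, 1.5, 0.2]
finger_gap: -0.0
```

Emit:
servo_tool([
  [0,0,0,0,0,0,0],
  [0,0,0,0,0,0,0],
  [0,0,0,0,0,0,0],
  [0,0,0,0,0,0,0],
  [0,0,0,0,0,0,0],
  [0,0,0,0,0,0,0],
  [0,0,0,0,0,0,0],
  [0,0,0,0,0,0,0],
  [0,0,0,0,0,0,0],
  [0,0,0,0,0,0,0],
])

```text
time: 52.65
tool_pos: [418.9, -112.4, 295.5]
tcp_rot: [-178.8, -2.1, 90.9]
ft_force: [-0.6, -0.2, -0.2]
finger_gap: -0.1
```

Emit:
servo_tool([
  [0,0,0,0,0,0,0],
  [0,0,0,0,0,0,0],
  [0,0,0,0,0,0,0],
  [0,0,0,0,0,0,0],
  [0,0,0,0,0,0,0],
  [0,0,0,0,0,0,0],
  [0,0,0,0,0,0,0],
  [0,0,0,0,0,0,0],
  [0,0,0,0,0,0,0],
  [0,0,0,0,0,0,0],
])

```text
time: 53.65
tool_pos: [419.0, -112.5, 295.5]
tcp_rot: [-178.8, -2.1, 90.9]
ft_force: [-0.6, 0.1, -1.2]
finger_gap: 0.4
```

Emit:
servo_tool([
  [0,0,0,0,0,0,0],
  [0,0,0,0,0,0,0],
  [0,0,0,0,0,0,0],
  [0,0,0,0,0,0,0],
  [0,0,0,0,0,0,0],
  [0,0,0,0,0,0,0],
  [0,0,0,0,0,0,0],
  [0,0,0,0,0,0,0],
  [0,0,0,0,0,0,0],
  [0,0,0,0,0,0,0],
])

```text
time: 54.65
tool_pos: [418.9, -112.4, 295.5]
tcp_rot: [-178.8, -2.1, 90.9]
ft_force: [0.5, 0.6, -0.2]
finger_gap: -0.3
```

Emit:
servo_tool([
  [0,0,0,0,0,0,0],
  [0,0,0,0,0,0,0],
  [0,0,0,0,0,0,0],
  [0,0,0,0,0,0,0],
  [0,0,0,0,0,0,0],
  [0,0,0,0,0,0,0],
  [0,0,0,0,0,0,0],
  [0,0,0,0,0,0,0],
  [0,0,0,0,0,0,0],
  [0,0,0,0,0,0,0],
])

```text
time: 55.65
tool_pos: [419.0, -112.4, 295.5]
tcp_rot: [-178.8, -2.1, 90.9]
ft_force: [-0.2, 0.4, 0.7]
finger_gap: -0.1
```

Emit:
servo_tool([
  [0,0,0,0,0,0,0],
  [0,0,0,0,0,0,0],
  [0,0,0,0,0,0,0],
  [0,0,0,0,0,0,0],
  [0,0,0,0,0,0,0],
  [0,0,0,0,0,0,0],
  [0,0,0,0,0,0,0],
  [0,0,0,0,0,0,0],
  [0,0,0,0,0,0,0],
  [0,0,0,0,0,0,0],
])

```text
time: 56.65
tool_pos: [419.0, -112.4, 295.5]
tcp_rot: [-178.8, -2.1, 90.9]
ft_force: [-0.9, -0.8, 0.7]
finger_gap: 0.4
```

```bash
python3 -c "
from spin import *
a=snapshot('top').astype(int); w=[snapshot('side') for _ in range(6)]; b=snapshot('top')
for q in (slice(175,305),): print('top diff',np.abs(a[q,358:485]-b[q,358:485]).mean(), 'side diff',np.abs(w[0].astype(int)[170:235,265:385]-w[-1][170:235,265:385]).mean())
s=sense(); print(s['time'],s['tool_pos'])
cv2.imwrite('pics/v16.png',b[130:330,150:500])"
```

```text
top diff 2.0520088835049464 side diff 0.4805982905982906
57.05 [ 418.91566325 -112.44750693  295.51591104]
```

View pics/v16.png

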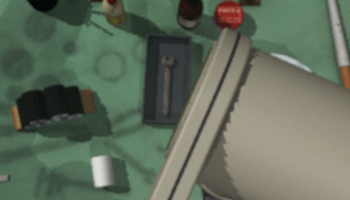

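The stack and spanner are intact, but the arm hides the rotor from above. I'll judge standstill from the side view after a further wait.

Emit:
servo_tool([
  [0,0,0,0,0,0,0],
  [0,0,0,0,0,0,0],
  [0,0,0,0,0,0,0],
  [0,0,0,0,0,0,0],
  [0,0,0,0,0,0,0],
  [0,0,0,0,0,0,0],
  [0,0,0,0,0,0,0],
  [0,0,0,0,0,0,0],
  [0,0,0,0,0,0,0],
  [0,0,0,0,0,0,0],
])

```text
time: 58.05
tool_pos: [418.9, -112.4, 295.5]
tcp_rot: [-178.8, -2.1, 90.9]
ft_force: [-0.2, 0.6, -0.8]
finger_gap: -0.4
```

Emit:
servo_tool([
  [0,0,0,0,0,0,0],
  [0,0,0,0,0,0,0],
  [0,0,0,0,0,0,0],
  [0,0,0,0,0,0,0],
  [0,0,0,0,0,0,0],
  [0,0,0,0,0,0,0],
  [0,0,0,0,0,0,0],
  [0,0,0,0,0,0,0],
  [0,0,0,0,0,0,0],
  [0,0,0,0,0,0,0],
])

```text
time: 59.05
tool_pos: [418.9, -112.5, 295.5]
tcp_rot: [-178.8, -2.1, 90.9]
ft_force: [0.6, -1.1, -0.3]
finger_gap: -0.1
```

Emit:
servo_tool([
  [0,0,0,0,0,0,0],
  [0,0,0,0,0,0,0],
  [0,0,0,0,0,0,0],
  [0,0,0,0,0,0,0],
  [0,0,0,0,0,0,0],
  [0,0,0,0,0,0,0],
  [0,0,0,0,0,0,0],
  [0,0,0,0,0,0,0],
  [0,0,0,0,0,0,0],
  [0,0,0,0,0,0,0],
])

```text
time: 60.05
tool_pos: [418.9, -112.4, 295.5]
tcp_rot: [-178.8, -2.1, 90.9]
ft_force: [-0.5, -0.5, -0.2]
finger_gap: 0.0
```

```bash
python3 -c "
from spin import *
w=[snapshot('side').astype(float) for _ in range(16)]
g=[cv2.GaussianBlur(x[165:240,265:385],(3,3),0) for x in w]
print('noise',[round(np.abs(g[i]-g[0]).mean(),2) for i in range(1,16)], 'max last',[np.abs(g[i]-g[0]).max().round() for i in (1,8,15)])
t=snapshot('top'); cv2.imwrite('pics/t10.png',t)
s=sense();print(s['time'])
p=camera_params('side'); K=cam('side'); print(proj(K,[[541,-271,50],[541,-390,50],[541,-150,50],[660,-271,50]]))
cv2.imwrite('pics/v17.png',cv2.resize(w[-1][150:250,240:410].astype('uint8'),None,fx=4,fy=4))"
```

```text
noise [np.float64(0.22), np.float64(0.22), np.float64(0.22), np.float64(0.22), np.float64(0.22), np.float64(0.22), np.float64(0.22), np.float64(0.22), np.float64(0.22), np.float64(0.22), np.float64(0.22), np.float64(0.22), np.float64(0.22), np.float64(0.22), np.float64(0.22)] max last [np.float64(2.0), np.float64(2.0), np.float64(3.0)]
60.9
[[322.21169073 204.59767419]
 [324.82996332 189.329249  ]
 [319.0959086  222.76732024]
 [276.42995814 202.82603821]]
```

```bash
python3 -c "
from spin import *
w=snapshot('side'); m=w[165:240,265:385]; print('bright disc px in side view',int((m.min(2)>150).sum()),'of',m.shape)
print(hand_in())"
```

```text
bright disc px in side view 5188 of (75, 120, 3)
the job is handed in; nothing more can be done
None
```

The job is done and handed in at about 61 s of the 210 s allowed.

- **Rollers:** The spinner held five. Three are in the rack seats and two are saddled above the gaps. The wrist picture after the last placing showed them straight and centred, and the last top view showed the stack unchanged.
- **Spanner:** It lies flat in the dark tray, well inside the walls, also in the last top view. The white look-alike was not touched.
- **Spin:** I pushed one post with the closed fingers and lifted away. From successive top views the rotor then turned freely at about 3.3 rad/s.
- **Standstill:** I expected the rotor to stop at about 54 s. At about 60 s, 16 side views taken over 0.8 s differed from each other only by steady noise, so I take it as stopped.

**What could not be checked:**
- During the run-down the parked arm hid the rotor from the top camera, so the slowing itself was not measured. The arm was well clear and still.
- I could not view a last side picture because the 16-picture limit was reached, so the standstill rests on numbers alone. A bright-pixel count in that side-view area suggests the arm was not covering the disc there.

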